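# Block up the packed drive units and bar the shipping case

## Task

Make the packed case of sewing-machine drive units ready for dispatch: take the two pattern weights out of the case and put them back in their green tray, and fill the gap beside every unit with the wooden blocking piece that fits it snugly, set fully down on the lane floor, leaving each unit lying at the far end of its lane. The number of units varies; blocking pieces without a unit are spares. Only once the weights are in the tray and the gaps are filled, swing the blue bar fully shut across the case, and do not knock the thread cones or the pin jar about.

Things in the scene. Friction and masses are not known exactly. Their poses are not given: they have to be found in the camera images.
- case: plywood case, fixed, outside 196 (x) x 200 (y) mm, rim 34 mm high, floor 6 mm thick. Origin: centre of its underside; z up, x along the lanes away from the robot, y across. Four lanes, each from x = -90 to +90 mm, 44 mm wide, centred at y = +72, +24, -24, -72 mm; dividers as high as the rim. Bar post at its left (+y) side; on the right (-y) a 42 mm high rest for the bar's end, 22 mm proud
- bar (a joint): angle (rad) of the blue swing bar about the vertical hinge axis, range 0 to 1.65: 0 = shut across all lanes (pointing to case -y), at its stop; 1.57 = open, pointing to case +x; grows counter-clockwise from above. Stays where left, 1 N at the knob moves it. Bar 250 x 22 x 10 mm, underside 45 mm above the table: passes 5 mm over units and block bodies, not over weights or block grips
- bar_hinge (a point): point on the vertical hinge axis of the bar, at its underside (45 mm above the table); at case x = 30, y = 122 mm
- bar_knob (a point): middle of the upright black knob on the bar, 22 mm diameter, standing 34 mm up from the bar's top face (55 to 89 mm above the table); this point is 75 mm above the table, 115 mm from the hinge axis along the bar
- lane1 (a point): centre of the floor of lane 1 (left-most, +y), 6 mm above the table; axes as the case
- lane2 (a point): centre of the floor of lane 2 (next one to the right), 6 mm above the table; axes as the case
- lane3 (a point): centre of the floor of lane 3 (next one to the right), 6 mm above the table; axes as the case
- lane4 (a point): centre of the floor of lane 4 (right-most, -y), 6 mm above the table; axes as the case
- unit1: grey metal sewing-machine drive unit with a dark band near its far end, 116 (x) x 40 (y) x 34 (z) mm, 0.5 kg, lying in some lane pushed against the lane's far end, so that a gap of about 62 mm is left at the near end. Origin: under the middle of its FAR end face; it extends from there 116 mm along its -x. Its top is 40 mm above the table
- unit2: grey metal sewing-machine drive unit with a dark band near its far end, 126 (x) x 40 (y) x 34 (z) mm, 0.5 kg, lying in some lane pushed against the lane's far end, so that a gap of about 52 mm is left at the near end; may be absent. Origin: under the middle of its FAR end face; it extends from there 126 mm along its -x. Its top is 40 mm above the table
- unit3: grey metal sewing-machine drive unit with a dark band near its far end, 136 (x) x 40 (y) x 34 (z) mm, 0.5 kg, lying in some lane pushed against the lane's far end, so that a gap of about 42 mm is left at the near end; may be absent. Origin: under the middle of its FAR end face; it extends from there 136 mm along its -x. Its top is 40 mm above the table
- unit4: grey metal sewing-machine drive unit with a dark band near its far end, 146 (x) x 40 (y) x 34 (z) mm, 0.5 kg, lying in some lane pushed against the lane's far end, so that a gap of about 32 mm is left at the near end; may be absent. Origin: under the middle of its FAR end face; it extends from there 146 mm along its -x. Its top is 40 mm above the table
- block1: wooden block with upright red grip, body 60 (x) x 40 (y) x 34 (z) mm, foot stepped in 2.5 mm over the bottom 5 mm, 60 to 130 g. The grip stands centred on top: 24 (x) x 18 (y) mm, 32 mm high (34 to 66 mm above the origin). Origin: centre of the underside. It fits the gap beside the 116 mm unit with about 3 to 4 mm of play, x along the lane (either way round), top level with the unit's
- block2: wooden block with upright green grip, body 50 (x) x 40 (y) x 34 (z) mm, foot stepped in 2.5 mm over the bottom 5 mm, 60 to 130 g. The grip stands centred on top: 24 (x) x 18 (y) mm, 32 mm high (34 to 66 mm above the origin). Origin: centre of the underside. It fits the gap beside the 126 mm unit with about 3 to 4 mm of play, x along the lane (either way round), top level with the unit's
- block3: wooden block with upright blue grip, body 40 (x) x 40 (y) x 34 (z) mm, foot stepped in 2.5 mm over the bottom 5 mm, 60 to 130 g. The grip stands centred on top: 24 (x) x 18 (y) mm, 32 mm high (34 to 66 mm above the origin). Origin: centre of the underside. It fits the gap beside the 136 mm unit with about 3 to 4 mm of play, x along the lane (either way round), top level with the unit's
- block4: wooden block with upright yellow grip, body 30 (x) x 40 (y) x 34 (z) mm, foot stepped in 2.5 mm over the bottom 5 mm, 60 to 130 g. The grip stands centred on top: 24 (x) x 18 (y) mm, 32 mm high (34 to 66 mm above the origin). Origin: centre of the underside. It fits the gap beside the 146 mm unit with about 3 to 4 mm of play, x along the lane (either way round), top level with the unit's
- weight1: pattern weight left standing on top of the 116 mm unit: brass foot 34 mm diameter x 20 mm, dark round stem 18 mm diameter from 20 to 70 mm above the origin, 0.3 kg. Origin: centre of its underside, z along the stem
- weight2: second pattern weight, the same as weight1, left standing on the case floor in the gap beside the 116 mm unit
- weight_tray: green open tray for the pattern weights, fixed to the table, 110 (x) x 160 (y) x 22 mm outside, walls and floor 4 to 5 mm. Origin: centre of its underside
- thread_cone1: blue thread cone, 60 mm diameter, 99 mm high, bystander; origin: centre of its underside
- thread_cone2: brown thread cone, 60 mm diameter, 99 mm high, bystander; origin: centre of its underside
- pin_jar: small closed jar, 52 mm diameter, 55 mm high, bystander; origin: centre of its underside
Not all that is in view belongs to the job. Leave any turquoise look-alike of the block2 alone.

How it is judged:
By the outcome, as a careful person would: the job done as asked, in the order asked, and still so for the second after the job is handed in, with the robot touching nothing.
Of unit2, unit3, unit4 only 2 to 3 are there at a start; the rules pass over those that are not, and their reading is None.
At some moment in a run one of block1, block2, block3, block4 may be knocked a few centimetres aside while the robot is not near it.
Once in a run the grip may slacken for a moment while it holds something.
It also fails if it takes over 210 s, if anything falls off the work surface, if the arm or the gripper's body presses on something with over 40 N, if the wrist force passes 120 N, or if a joint passes its speed limit or range.

## Robot

A 6-joint arm with a two-finger parallel gripper is mounted at the origin on the work surface. World frame = base frame: x ahead of the robot, y to its left, z up, the work surface at z = 0. Lengths are in m, angles in rad, forces in N, time in s.
With the tool pointing down it reaches from about 0.325 to 1 m from the base axis. Payload 5.1 kg.
Tool frame: the origin (TCP) lies at the very end of the fingers, on their centre line; the grasp point (between the pads) lies ctrl.hold_point_z behind it (ctrl.hold_point_z is the distance from the TCP to the grasp point, in m); z points along the fingers, y is the direction in which the jaws open and shut (so a half turn about z gives the same grasp; the last joint's range is limited). The gripper opens to 85 mm and grips with 20 to 120 N. Pads are 22 mm wide; open, the fingers measure 114 mm over their backs; the gripper's body (76 mm by 85 mm) begins 54 mm behind the grasp point. The pads swing forward as they close: fully open they stand 13 mm farther back than shut.
Start: joints at [-1.202, 0.124, 1.65, -0, 1.367, -0.083], TCP at [0.284, -0.585, 0.206] pointing down, gripper open.
Joint ranges: [-2.61, 2.61], [-1.02, 2.33], [0.03, 2.71], [-1.35, 4.49], [0.32, 2.68], [-2.91, 2.91]. Speed limits (rad/s): [2.57, 2.57, 3.14, 3.14, 3.14, 3.14].

## Interface

Orientations are given as a unit quaternion [w, x, y, z].
In Python, from cell import ctrl, snapshot, ticket gives the robot as it stands.
- The arm moves only by the shell command python3 -m crank 'ROWS' [FORCE]. ROWS is JSON, a list of rows, each a list of 7 numbers: the finger opening in mm, from 0 to 85.4, then the shift along the tool's x, y, z in mm, then the turn, a rotation vector about the tool's x, y, z in degrees. A call has 1 to 10 rows; each row is the pose to reach, as a shift and turn from the pose commanded when the call began, along the tool's axes at that moment; what a row does not reach only later rows make up. A row lasts 1/10 s, in which the tool goes at most 50 mm and 8.59 degrees, less where a joint would pass 70% of its speed; a pose out of reach is approached as far as the arm can. A call with a gripper value outside its range is refused whole. The fingers move at their own pace and stop on an object; FORCE is the grip in N (left out, the last holds). Time passes only in rows, so rows that repeat a pose let the fingers close. It gives the time, the measured TCP pose, the force and the opening at its end, in the units of the state.
- ctrl.state(): the state, without advancing time (a new reading comes with each control period).
- snapshot(name): name is "side" or "top" or "wrist"; returns a dict with "color" (420x560x3 uint8, blue, green, red), "K" (3x3 intrinsics, pixels), "xyz" and "attitude" of the camera in the world. Camera axes: x right, y down, z forward; pixel columns grow to the right and rows downward; lengths in m; the calibration is good to about 2 mm. A picture is of the moment at which its call begins. There is no depth.
- ticket.hand_in(): hands the job in, once; it reports no verdict.
The state is a dict: "time_s": time; "joint_positions": joint angles; "qvel": joint speeds; "joint_efforts": joint torques, N m; "tcp_pos": TCP position; "ee_rot": TCP orientation; "force": force on the tool from outside, world axes, zero at the start; "torque": the same for the moment, N m; "width": finger opening in m.
Only numpy, scipy, OpenCV 4.12 (cv2) and the standard library are available. Lean on these libraries where they do the work, as an engineer would, in place of code of your own. Each camera call takes 0.05 s, during which the arm holds its last target.

## Working session

There is one attempt and no reset: what is moved stays moved. The work goes in short steps, Python scripts to look and compute and a shell command to move; the robot and the scene stay as the last step left them, time stands still between calls to the robot, and variables do not carry over. Pictures are saved under pics/ and viewed, and the job is handed in when it is done.

```bash
ls -la; mkdir -p pics; cat > h.py <<'E'
import numpy as np, cv2, json
from cell import ctrl, snapshot, ticket
from scipy.spatial.transform import Rotation as R
def rot(q): return R.from_quat([q[1],q[2],q[3],q[0]])
def shot(n,f):
    s=snapshot(n); cv2.imwrite('pics/'+f+'.png',s['color'])
    import pickle; pickle.dump(s,open('pics/'+f+'.pkl','wb')); return s
def load(f):
    import pickle; return pickle.load(open('pics/'+f+'.pkl','rb'))
def Rm(s):
    a=np.array(s['attitude'],float)
    return a if a.shape==(3,3) else rot(a).as_matrix()
def ray(s,u,v):
    d=Rm(s)@np.linalg.inv(s['K'])@np.array([u,v,1.]); return np.array(s['xyz'],float),d
def onz(s,u,v,z):
    o,d=ray(s,u,v); return o+d*(z-o[2])/d[2]
def proj(s,p):
    c=Rm(s).T@(np.array(p)-np.array(s['xyz'])); q=np.array(s['K'])@c; return q[:2]/q[2]
E
python3 - <<'E'
from h import *
for n in ['top','side','wrist']:
    s=shot(n,n+'0'); print(n,s['xyz'],s['attitude'],np.array(s['K']).tolist())
st=ctrl.state(); print(st, ctrl.hold_point_z)
E
```

```text
total 12
drwxr-xr-x  3 agent agent 4096 Dec  7 13:54 .
drwxr-xr-x 23 root  root  4096 Dec  7 13:54 ..
drwxr-xr-x  2 agent agent 4096 Dec  7 13:54 pics
top [ 0.32226217 -0.0560147   1.28463837] [-0.05669481  0.70532644 -0.70369464  0.0641417 ] [[543.9531610544053, 0.0, 270.8285341872363], [0.0, 543.9531610544053, 212.3732657535296], [0.0, 0.0, 1.0]]
side [0.06403272 0.44897863 0.78257278] [ 0.14005161 -0.36189183  0.85129399 -0.3531549 ] [[431.1682067536408, 0.0, 284.98842645137273], [0.0, 431.1682067536408, 206.68222193808708], [0.0, 0.0, 1.0]]
wrist [ 0.35141976 -0.55092973  0.37248465] [ 0.12659865  0.83801282 -0.52467582 -0.08014104] [[314.42593280385336, 0.0, 273.0405239469305], [0.0, 314.42593280385336, 204.38475471634183], [0.0, 0.0, 1.0]]
{'time_s': 0.15, 'joint_positions': array([-1.20163169e+00,  1.24395326e-01,  1.65135553e+00, -4.17902144e-06,
        1.36749140e+00, -8.26249125e-02]), 'qvel': array([-0.00178521, -0.00259419, -0.00385617, -0.00038792, -0.00036298,
       -0.00141006]), 'joint_efforts': array([-5.06421002e-04, -4.24231768e+01, -3.66011775e+01, -4.02170167e-05,
        4.65187026e-03, -3.56702128e-05]), 'tcp_pos': array([ 0.28354759, -0.58432555,  0.20471235]), 'ee_rot': array([-8.16058880e-04,  9.74593661e-01,  2.23978829e-01, -1.19790528e-04]), 'force': array([-0.27045613, -0.77464155, -0.48497402]), 'torque': array([ 0.01115992, -0.01187426, -0.01148189]), 'width': 0.08559848812524351} 0.0187
```

View pics/top0.png

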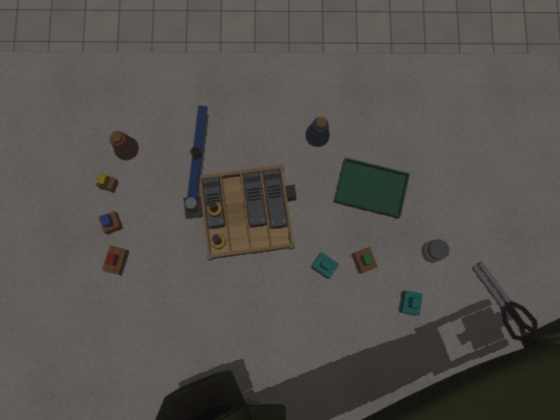

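View pics/side0.png

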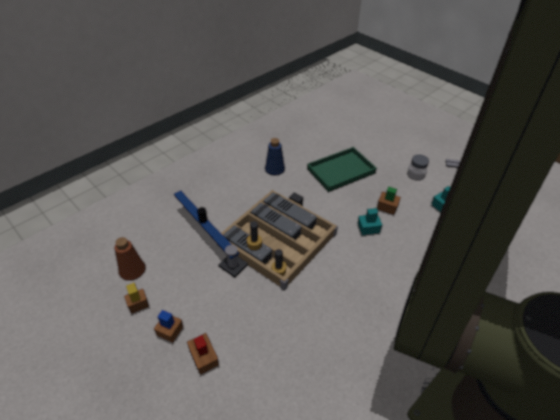

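View pics/wrist0.png

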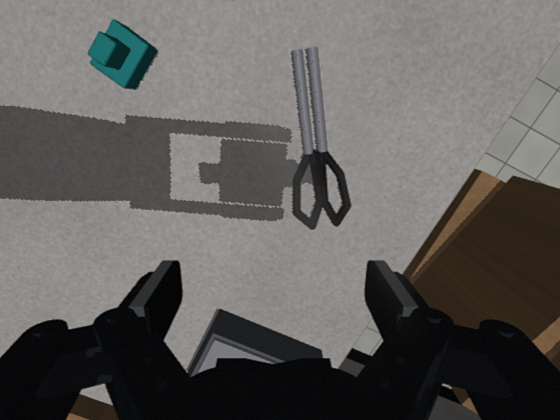

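```bash
python3 - <<'E'
from h import *
s=load('top0')['color']
c=s[95:275,170:310]; cv2.imwrite('pics/c1.png',cv2.resize(c,None,fx=4,fy=4,interpolation=cv2.INTER_CUBIC)[:720//1])
c=s[150:265,185:305]; c=cv2.convertScaleAbs(c,alpha=1.6); cv2.imwrite('pics/c1.png',cv2.resize(c,None,fx=5,fy=5,interpolation=cv2.INTER_CUBIC))
c=np.hstack([s[160:290,85:165],s[160:330,300:460][0:130]]);c=cv2.convertScaleAbs(c,alpha=1.6); cv2.imwrite('pics/c2.png',cv2.resize(c,None,fx=3,fy=3,interpolation=cv2.INTER_CUBIC))
E
```

```text
(no output)
```

View pics/c1.png

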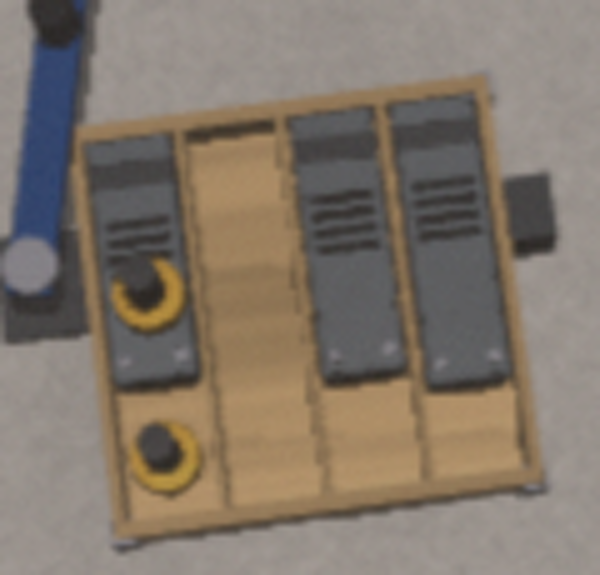

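View pics/c2.png

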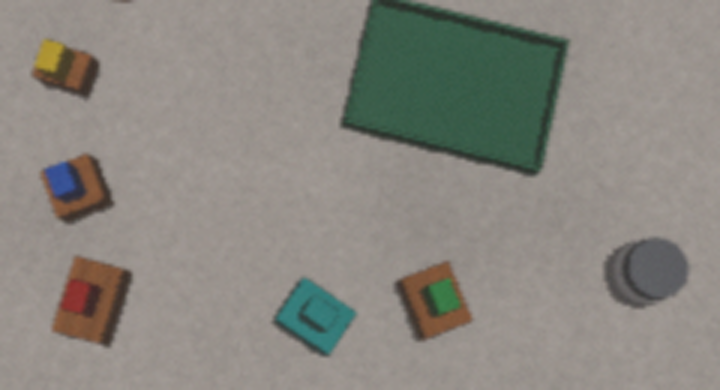

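```bash
python3 - <<'E'
from h import *
s=load('top0')
f=lambda a,b:(185+(a-2)/5,150+(b-2)/5)
L={'TL':(78,130),'TR':(490,76),'BR':(543,482),'BL':(115,538)}
P={k:onz(s,*f(*v),.034)[:2]*1000 for k,v in L.items()}
for k in P: print(k,P[k].round(1))
c=sum(P.values())/4; print('c',c)
for a,b in ['TL BL'.split(),'TR BR'.split(),'TL TR'.split(),'BL BR'.split()]:
    d=P[a]-P[b]; print(a,b,np.hypot(*d),np.degrees(np.arctan2(d[1],d[0])))
for n,(a,b) in {'u1 far':(127,140),'u1 near':(157,380),'u3far':(330,112),'u3near':(362,376),'u4far':(430,100),'u4near':(467,382)}.items():
    print(n,(onz(s,*f(a,b),.04)[:2]*1000).round(1))
E
```

```text
TL [625.8  97.6]
TR [652.9 -96.8]
BR [ 459.7 -120.9]
BL [433.4  76.1]
c [542.9518477  -11.01537857]
TL BL 193.63556423432152 6.374808121418294
TR BR 194.63955592636185 7.097235968371808
TL TR 196.25529769241075 97.92435018797347
BL BR 198.68456326188314 97.620250800072
u1 far [619.6  73.8]
u1 near [505.9  57.6]
u3far [633.5 -21.3]
u3near [508.1 -37.1]
u4far [639.5 -68.3]
u4near [505.4 -85.6]
```

```bash
cat >> h.py <<'E'
def go(x,y,z,yaw):
    """mm, deg(tool x yaw): print the shift/turn in tool axes"""
    st=ctrl.state(); Rc=rot(st['ee_rot']); p=st['tcp_pos']*1000
    a=np.radians(yaw); X=np.array([np.cos(a),np.sin(a),0]); Z=np.array([0,0,-1.]); Y=np.cross(Z,X)
    Rt=R.from_matrix(np.c_[X,Y,Z])
    d=Rc.inv().apply(np.array([x,y,z])-p); r=(Rc.inv()*Rt).as_rotvec(degrees=True)
    print('at',p.round(1),'w',round(st['width']*1000,1),'t',round(st['time_s'],1),'ROW',d.round(1).tolist(),r.round(2).tolist())
C=np.array([543.,-11.]); YAW=7.2
def case(x,y):
    a=np.radians(YAW); return C+np.array([x*np.cos(a)-y*np.sin(a),x*np.sin(a)+y*np.cos(a)])
def incase(p):
    a=np.radians(YAW); d=np.array(p)[:2]-C; return np.array([d[0]*np.cos(a)+d[1]*np.sin(a),-d[0]*np.sin(a)+d[1]*np.cos(a)])
E
python3 - <<'E'
from h import *
s=load('top0'); 
hsv=cv2.cvtColor(s['color'],cv2.COLOR_BGR2HSV)
def blob(n,lo,hi,z,roi=None,rng=(15,4000)):
    m=cv2.inRange(hsv,np.array(lo),np.array(hi))
    k,l,stt,ce=cv2.connectedComponentsWithStats(m)
    for i in range(1,k):
        if rng[0]<stt[i,4]<rng[1]:
            pts=np.argwhere(l==i)[:,::-1].astype(np.float32)
            r=cv2.minAreaRect(pts); 
            b=[onz(s,*q,z)[:2]*1000 for q in cv2.boxPoints(r)]
            e=b[1]-b[0]; e2=b[2]-b[1]
            print(n,ce[i].round(1),stt[i,4],(onz(s,*ce[i],z)[:2]*1000).round(1),'edges',np.hypot(*e).round(1),np.degrees(np.arctan2(e[1],e[0])).round(1),np.hypot(*e2).round(1))
blob('red',[0,180,90],[5,255,255],.066)
blob('green',[50,150,90],[68,255,255],.066)
blob('blue',[110,150,90],[125,255,255],.066)
blob('yellow',[24,150,90],[32,255,255],.066)
blob('turq',[82,120,60],[95,255,255],.04)
blob('tray',[68,80,30],[82,255,255],.012,rng=(500,9000))
blob('brass',[18,150,90],[26,255,255],.04)
f=lambda a,b:(185+(a-2)/5,150+(b-2)/5)
for n,a,b,z in [('w1foot',147,293,.06),('w1top',135,268,.11),('w2foot',166,457,.026),('w2top',155,440,.076)]:
    p=onz(s,*f(a,b),z)*1000; print(n,p.round(1),incase(p).round(1))
E
```

```text
blue [104.9 219.3] 44 [515.8 306.4] edges 12.0 -67.3 18.1
yellow [101.3 178. ] 45 [611.4 319.8] edges 20.5 -15.0 13.3
turq [324.9 264.7] 297 [ 416.4 -192.9] edges 37.1 -34.2 45.4
turq [412.1 302.6] 282 [ 331.1 -389.2] edges 47.1 -10.5 37.1
tray [370.3 188.2] 2578 [ 601.7 -307.7] edges 101.4 -14.8 157.3
brass [101.1 178.3] 59 [617.  328.3] edges 22.4 -15.0 14.3
brass [215.9 209.9] 53 [542.7  58.5] edges 30.1 -60.1 21.8
brass [219.4 242.2] 57 [467.3  49.2] edges 29.0 -48.6 22.4
w1foot [543.1  61.1  60. ] [ 9.2 71.5]
w1top [545.3  61.8 110. ] [11.4 71.9]
w2foot [471.8  54.   26. ] [-62.5  73.4]
w2top [473.5  54.7  76. ] [-60.7  73.9]
```

Candidates for the first target (top view): weight1 stem (213,207), weight2 stem (217,239), bar knob (196,153), hinge cap (191,203). By the description weight1 is the brass-footed stem on the unit in lane 1 at (213,207); the c1 crop confirms the yellow ring and dark stem. The blocks are red (113,260), blue (105,219), yellow (101,178) and green (367,258). The turquoise ones at (325,265) and (412,303) are to be left alone.

```bash
python3 -c "
from h import *
go(543.5,61.3,200,97.2)"
```

```text
at [ 283.5 -584.3  204.7] w 85.6 t 0.1 ROW [515.7, -467.4, 5.5] [-0.08, -0.07, -71.31]
```

```bash
python3 -m crank '[[85,50,-46,0,0,0,-8],[85,90,-90,0,0,0,-16],[85,140,-135,0,0,0,-24],[85,180,-180,0,0,0,-32],[85,230,-220,0,0,0,-40],[85,280,-265,0,0,0,-48],[85,330,-310,0,0,0,-56],[85,380,-350,0,0,0,-64],[85,430,-395,0,0,0,-71.3],[85,480,-437,0,0,0,-71.3]]' 40; python3 -c "
from h import *
go(543.5,61.3,200,97.2)"
```

```text
time_s: 1.15
tcp_pos: [0.4659, -0.1173, 0.2057]
ee_rot: [0.0, 0.661, 0.751, 0.0]
force: [1.3, -0.2, 0.6]
width: 0.0852
at [ 465.9 -117.3  205.7] w 85.2 t 1.1 ROW [167.3, 99.7, 5.7] [0.02, 0.02, 0.1]
```

```bash
python3 -m crank '[[85,0,0,0,0,0,0],[85,0,0,0,0,0,0]]'; python3 -c "
from h import *
go(543.5,61.3,200,97.2)"
```

```text
time_s: 1.35
tcp_pos: [0.4657, -0.1182, 0.2054]
ee_rot: [-0.0, 0.66, 0.751, -0.0]
force: [0.2, 0.3, -0.2]
width: 0.085
at [ 465.7 -118.2  205.4] w 85.0 t 1.4 ROW [168.1, 100.1, 5.4] [-0.04, 0.01, 0.16]
```

```bash
python3 -m crank '[[85,40,25,0,0,0,0],[85,80,50,0,0,0,0],[85,120,75,0,0,0,0],[85,168,100,5,0,0,0],[85,168,100,5,0,0,0],[85,168,100,5,0,0,0],[85,168,100,5,0,0,0]]'; python3 -c "
from h import *
go(543.5,61.3,200,97.2); s=shot('wrist','w1'); print(s['xyz'],s['attitude'])
for n,p in {'w1top':[.5435,.0613,.110],'w2top':[.4735,.0547,.076]}.items(): print(n,proj(s,p))"
```

```text
time_s: 2.05
tcp_pos: [0.5437, 0.058, 0.2005]
ee_rot: [0.0, 0.662, 0.749, -0.0]
force: [-0.7, -0.1, -0.5]
width: 0.0848
at [543.7  58.  200.5] w 84.8 t 2.0 ROW [3.3, 0.2, 0.5] [-0.04, 0.03, -0.14]
[0.53396246 0.13388173 0.36837031] [0.15029448 0.9867207  0.06089286 0.00926765]
w1top [273.67851421 196.13951401]
w2top [200.0238251  184.35858796]
```

View pics/w1.png

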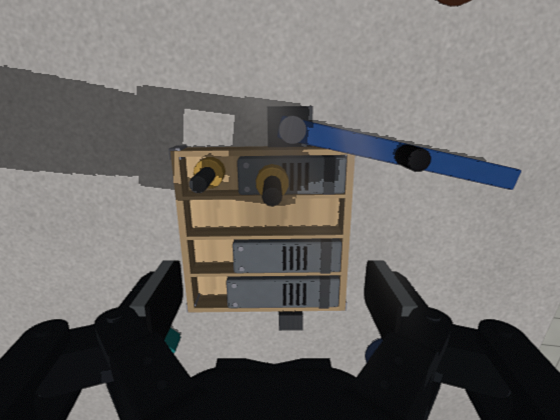

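```bash
python3 -m crank '[[50,3,0,30,0,0,0],[50,3,0,70,0,0,0],[50,3,0,110,0,0,0],[50,3,0,128,0,0,0],[50,3,0,128,0,0,0],[50,3,0,128,0,0,0],[0,3,0,128,0,0,0],[0,3,0,128,0,0,0],[0,3,0,128,0,0,0],[0,3,0,128,0,0,0]]' 60; python3 -m crank '[[0,0,0,0,0,0,0],[0,0,0,0,0,0,0],[0,0,0,0,0,0,0]]'
```

```text
time_s: 3.1
tcp_pos: [0.5446, 0.0627, 0.075]
ee_rot: [0.001, 0.661, 0.75, 0.001]
force: [-1.5, -0.2, 7.0]
width: 0.0147
time_s: 3.4
tcp_pos: [0.5447, 0.0628, 0.075]
ee_rot: [0.001, 0.661, 0.75, 0.001]
force: [-2.5, -0.5, 6.0]
width: 0.0149
```

```bash
python3 -m crank '[[0,0,0,-10,0,0,0],[0,0,0,-25,0,0,0],[0,0,0,-40,0,0,0],[0,0,0,-40,0,0,0],[0,0,0,-40,0,0,0]]'; python3 -c "
from h import *
s=shot('wrist','w2'); s=shot('side','s2')
c=s['color'][150:300,180:350]; cv2.imwrite('pics/s2c.png',cv2.resize(c,None,fx=4,fy=4))
go(0,0,0,97.2)"
```

```text
time_s: 3.9
tcp_pos: [0.544, 0.0628, 0.1136]
ee_rot: [0.001, 0.661, 0.75, 0.001]
force: [-0.4, 0.3, -3.0]
width: 0.0141
at [543.   62.8 112.1] w 14.7 t 4.0 ROW [5.6, -546.4, 112.7] [-0.06, -0.01, -0.01]
```

View pics/w2.png

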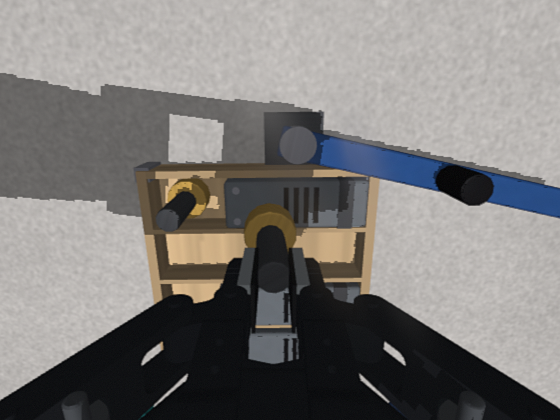

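View pics/s2c.png

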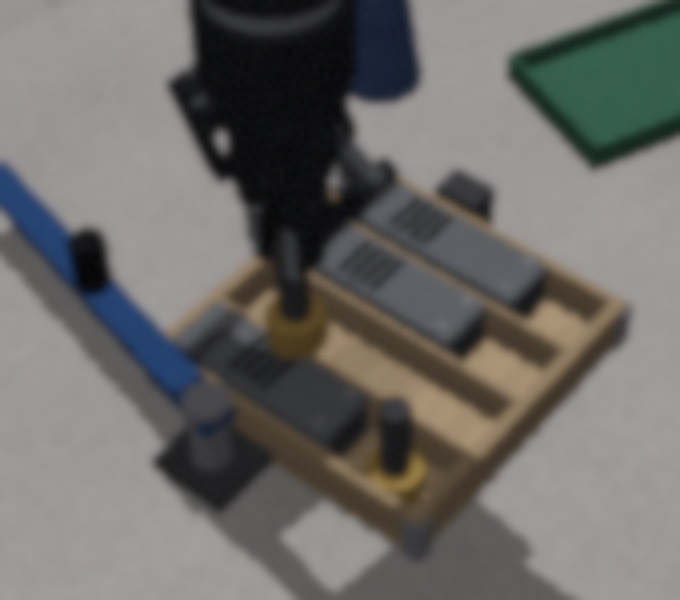

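```bash
python3 -c "
from h import *
go(592.6,-341.5,140,97.2);go(592.6,-341.5,42,97.2)"
```

```text
at [543.   62.8 112.1] w 14.7 t 4.0 ROW [-407.3, -1.4, -27.9] [-0.06, -0.01, -0.01]
at [543.   62.8 112.1] w 14.7 t 4.0 ROW [-407.3, -1.3, 70.1] [-0.06, -0.01, -0.01]
```

```bash
python3 -m crank '[[0,-10,0,-28,0,0,0],[0,-50,0,-28,0,0,0],[0,-95,0,-28,0,0,0],[0,-140,0,-28,0,0,0],[0,-185,0,-28,0,0,0],[0,-230,0,-28,0,0,0],[0,-275,0,-28,0,0,0],[0,-320,0,-28,0,0,0],[0,-365,0,-28,0,0,0],[0,-390,0,-28,0,0,0]]'; python3 -m crank '[[0,0,0,0,0,0,0],[0,0,0,0,0,0,0]]'; python3 -c "
from h import *
go(592.6,-341.5,60,97.2)
s=shot('side','s3')
c=s['color'][100:250,280:450]; cv2.imwrite('pics/s3c.png',cv2.resize(c,None,fx=4,fy=4))"
```

```text
time_s: 5.0
tcp_pos: [0.5916, -0.3274, 0.1393]
ee_rot: [-0.001, 0.662, 0.749, -0.001]
force: [0.6, 0.5, -2.7]
width: 0.0147
time_s: 5.2
tcp_pos: [0.5915, -0.324, 0.1391]
ee_rot: [-0.001, 0.662, 0.75, 0.0]
force: [0.3, 0.5, -3.2]
width: 0.015
at [ 591.5 -324.   139.1] w 15.0 t 5.2 ROW [-17.7, -1.0, 79.1] [-0.1, -0.13, -0.08]
```

View pics/s3c.png

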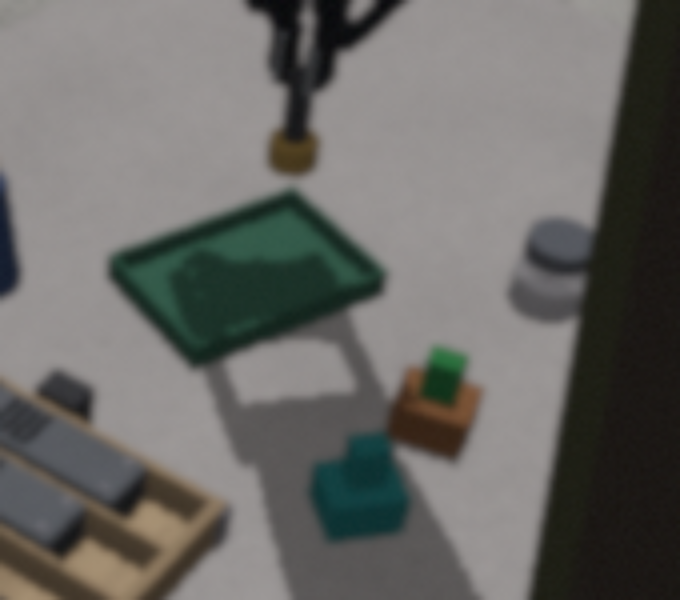

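Weight1 is held upright over the tray area. I'll lower it.

```bash
python3 -m crank '[[0,-17,-1,30,0,0,0],[0,-17,-1,60,0,0,0],[0,-17,-1,80,0,0,0],[0,-17,-1,90,0,0,0],[0,-17,-1,94,0,0,0],[0,-17,-1,97,0,0,0],[0,-17,-1,98,0,0,0],[0,-17,-1,98,0,0,0]]'
```

```text
time_s: 6.05
tcp_pos: [0.5942, -0.3414, 0.0441]
ee_rot: [0.001, 0.661, 0.75, 0.0]
force: [0.1, -0.7, -2.1]
width: 0.0146
```

```bash
python3 -m crank '[[0,0,0,2,0,0,0],[0,0,0,3,0,0,0],[0,0,0,4,0,0,0],[0,0,0,4,0,0,0],[0,0,0,4,0,0,0]]'
```

```text
time_s: 6.55
tcp_pos: [0.5936, -0.3414, 0.0392]
ee_rot: [0.0, 0.661, 0.75, -0.0]
force: [-0.1, 0.4, -0.4]
width: 0.0146
```

```bash
python3 -m crank '[[50,0,0,0,0,0,0],[50,0,0,0,0,0,0],[50,0,0,0,0,0,0],[50,0,0,0,0,0,0],[50,0,0,-30,0,0,0],[50,0,0,-70,0,0,0],[50,0,0,-100,0,0,0],[50,0,0,-100,0,0,0]]'; python3 -c "
from h import *
go(473,54.3,140,97.2)
s=shot('side','s4')
c=s['color'][100:250,280:450]; cv2.imwrite('pics/s4c.png',cv2.resize(c,None,fx=4,fy=4))"
```

```text
time_s: 7.35
tcp_pos: [0.5966, -0.3432, 0.146]
ee_rot: [0.006, 0.661, 0.75, 0.001]
force: [0.5, -0.7, 1.8]
width: 0.0498
at [ 596.6 -343.2  146. ] w 49.8 t 7.3 ROW [409.9, -72.9, 2.3] [0.49, 0.43, -0.01]
```

View pics/s4c.png

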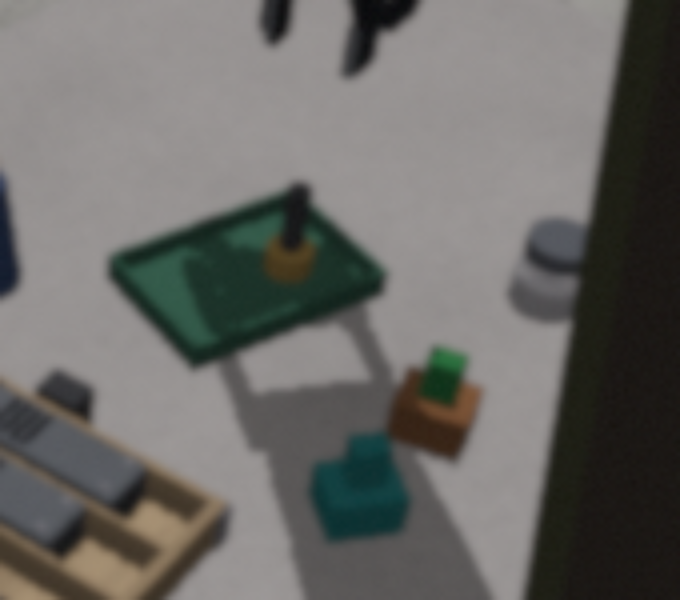

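Weight1 stands in the tray at crop (290,255). Next is weight2.

```bash
python3 -m crank '[[50,45,-8,0,0,0,0],[50,90,-16,0,0,0,0],[50,135,-24,0,0,0,0],[50,180,-32,0,0,0,0],[50,225,-40,0,0,0,0],[50,270,-48,0,0,0,0],[50,315,-56,0,0,0,0],[50,360,-64,0,0,0,0],[50,405,-72,0,0,0,0],[50,408,-73,0,0,0,0]]'; python3 -m crank '[[50,0,0,0,0,0,0],[50,0,0,0,0,0,0],[50,0,0,0,0,0,0]]';python3 -c "
from h import *
s=shot('wrist','w5')
go(473,54.3,140,97.2);go(473,54.3,46,97.2);print(proj(s,[.473,.0543,.076]),proj(s,[.4715,.054,.026]))"
```

```text
time_s: 8.4
tcp_pos: [0.4672, 0.0582, 0.1367]
ee_rot: [-0.002, 0.659, 0.752, -0.001]
force: [0.4, -0.3, 0.8]
width: 0.05
time_s: 8.7
tcp_pos: [0.4701, 0.0535, 0.1383]
ee_rot: [-0.0, 0.662, 0.749, -0.0]
force: [-0.0, 0.1, 0.2]
width: 0.0497
at [470.2  53.4 138.4] w 50.1 t 8.8 ROW [0.6, 2.9, -1.6] [-0.04, 0.0, -0.13]
at [470.2  53.4 138.4] w 50.1 t 8.8 ROW [0.6, 3.0, 92.4] [-0.04, 0.0, -0.13]
[277.26505175 209.63948205] [274.92306484 192.78016846]
```

View pics/w5.png

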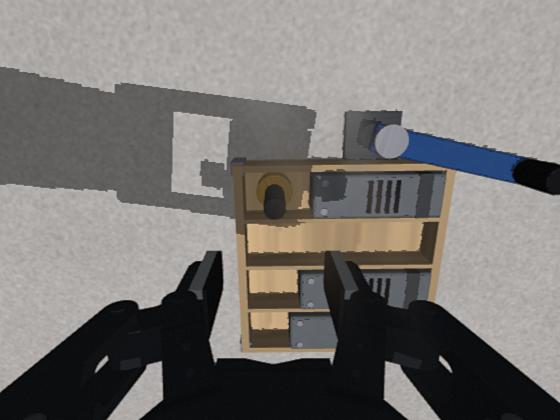

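```bash
python3 -m crank '[[50,0,2,40,0,0,0],[50,0,2,75,0,0,0],[50,0,2,91,0,0,0],[50,0,2,91,0,0,0],[50,0,2,91,0,0,0],[0,0,2,91,0,0,0],[0,0,2,91,0,0,0],[0,0,2,91,0,0,0],[0,0,2,91,0,0,0],[0,0,2,91,0,0,0]]' 60; python3 -m crank '[[0,0,0,0,0,0,0],[0,0,0,0,0,0,0],[0,0,0,-15,0,0,0],[0,0,0,-45,0,0,0],[0,0,0,-80,0,0,0],[0,0,0,-95,0,0,0],[0,0,0,-95,0,0,0],[0,0,0,-95,0,0,0]]';python3 -c "
from h import *
go(610.8,-273.9,140,97.2)
s=shot('side','s5')
c=s['color'][150:300,180:350]; cv2.imwrite('pics/s5c.png',cv2.resize(c,None,fx=4,fy=4))"
```

```text
time_s: 9.75
tcp_pos: [0.4725, 0.0548, 0.0488]
ee_rot: [0.001, 0.661, 0.75, 0.001]
force: [-0.3, -0.2, 1.4]
width: -0.0001
time_s: 10.55
tcp_pos: [0.4713, 0.0548, 0.1414]
ee_rot: [-0.001, 0.661, 0.75, -0.001]
force: [-0.9, -0.5, 0.2]
width: -0.0
at [471.3  54.8 141.4] w -0.0 t 10.6 ROW [-343.6, 97.3, 1.2] [-0.09, -0.01, -0.01]
```

View pics/s5c.png

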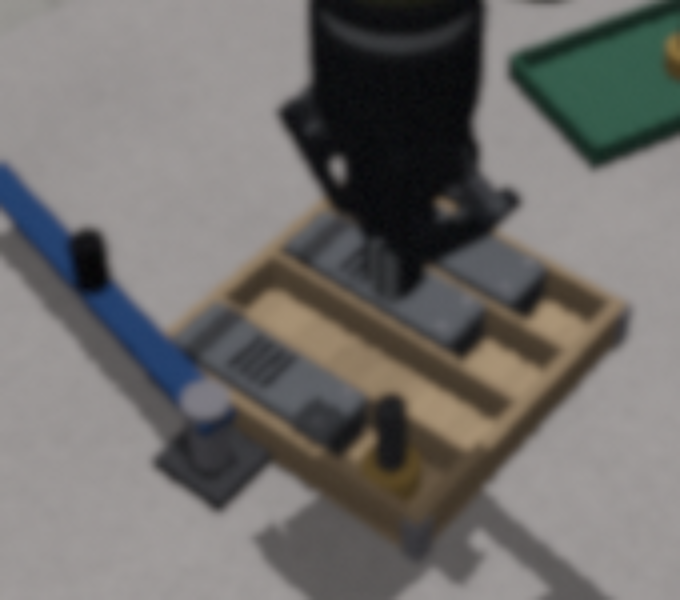

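```bash
python3 -m crank '[[50,0,0,-20,0,0,0],[50,0,0,-40,0,0,0],[50,0,0,-60,0,0,0],[50,0,0,-60,0,0,0],[50,0,0,-60,0,0,0],[50,0,0,-60,0,0,0]]';python3 -c "
from h import *
go(0,0,0,97.2)
s=shot('wrist','w6');s=shot('side','s6');s=shot('top','t6')
cv2.imwrite('pics/t6c.png',cv2.resize(s['color'][150:270,185:305],None,fx=5,fy=5))
s=load('s6')
c=s['color'][210:290,200:320]; cv2.imwrite('pics/s6c.png',cv2.resize(c,None,fx=6,fy=6))"
```

```text
time_s: 11.2
tcp_pos: [0.4707, 0.0548, 0.2002]
ee_rot: [-0.001, 0.661, 0.75, -0.001]
force: [0.0, 0.3, 0.4]
width: 0.0497
at [470.7  54.8 200.2] w 49.7 t 11.2 ROW [4.4, -473.1, 202.0] [-0.22, -0.03, -0.02]
```

View pics/w6.png

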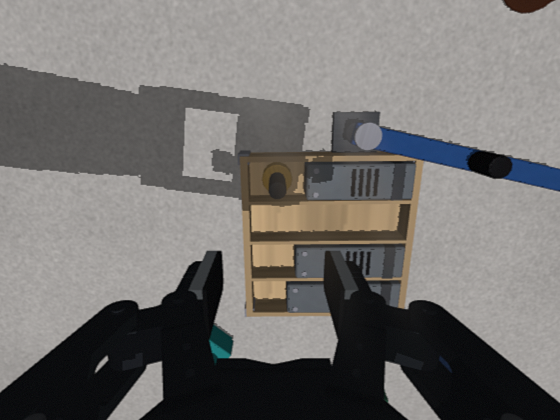

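View pics/s6c.png

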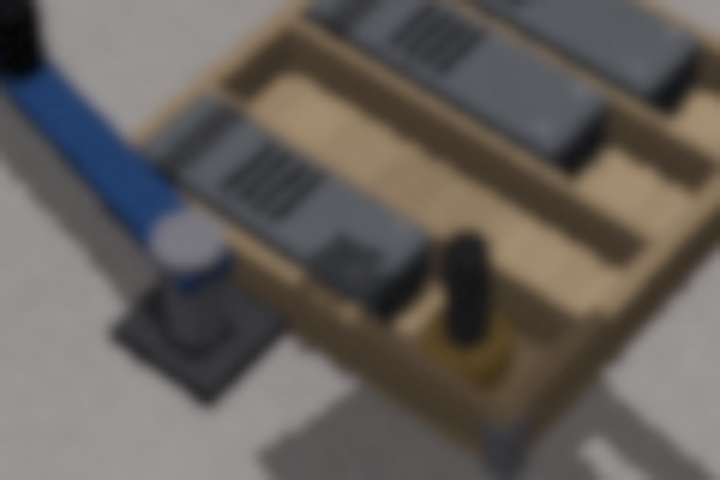

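View pics/t6c.png

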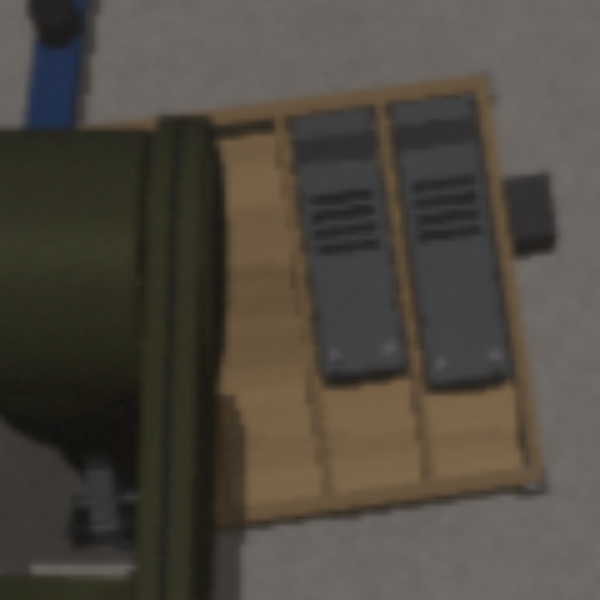

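```bash
cat >> h.py <<'E'
def tri(*obs):
    A=np.zeros((3,3));b=np.zeros(3)
    for s,u,v in obs:
        o,d=ray(s,u,v); d=d/np.linalg.norm(d); M=np.eye(3)-np.outer(d,d); A+=M; b+=M@o
    p=np.linalg.solve(A,b)
    return p*1000,[np.round(proj(s,p)-np.array([u,v]),1) for s,u,v in obs]
E
python3 -c "
from h import *
w=load('w6');s=load('s6')
p,e=tri((w,277,189),(s,277.5,250.3));print(p,e)
print(onz(w,277,189,.076)*1000,onz(s,277.5,250.3,.076)*1000)
print('brass', onz(w,276,177,.026)*1000)
print('tcp proj',proj(w,[.4707,.0548,.2]))
w=load('w1');print(onz(w,272,195,.110)*1000)
im=load('w6')['color'][140:240,230:330];cv2.imwrite('pics/w6c.png',cv2.resize(im,None,fx=6,fy=6,interpolation=cv2.INTER_CUBIC))
s4=load('s4')['color'][130:190,320:400];cv2.imwrite('pics/s4d.png',cv2.resize(s4,None,fx=8,fy=8,interpolation=cv2.INTER_CUBIC))
"
```

```text
[473.09991843  55.60808532  77.82354274] [array([-0.7,  0.9]), array([-0.5,  0.2])]
[473.697492    56.13361508  76.        ] [473.752291    53.53188238  76.        ]
brass [472.92482614  56.88172647  26.        ]
tcp proj [273.47383747 243.7749073 ]
[541.95464521  62.1259551  110.        ]
```

View pics/w6c.png

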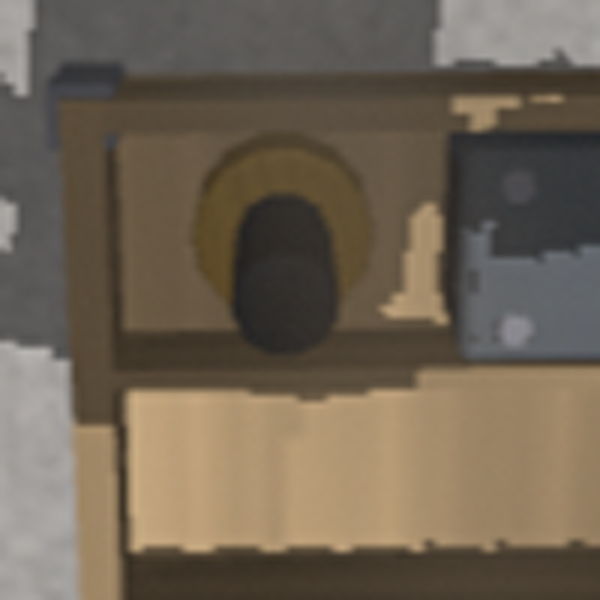

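View pics/s4d.png

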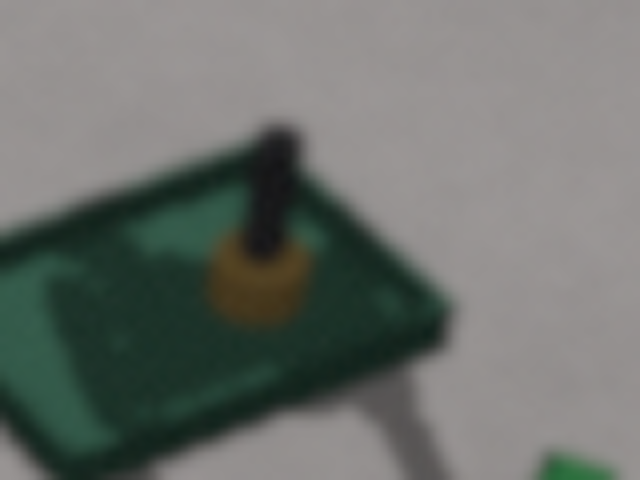

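```bash
python3 -c "
from h import *
w=load('w2');print(onz(w,273,275,.147)*1000,'tcp 543.0 62.8 112.1', onz(w,270,225,.097)*1000)
print(proj(w,[.543,.0628,.112]),proj(w,[.543,.0628,.131]))
im=w['color'][180:380,180:380];im=cv2.convertScaleAbs(im,alpha=2.5);cv2.imwrite('pics/w2c.png',cv2.resize(im,None,fx=3,fy=3,interpolation=cv2.INTER_CUBIC))
"
```

```text
[543.74722536  61.66780506 147.        ] tcp 543.0 62.8 112.1 [541.1746611   67.91727515  97.        ]
[271.84473359 242.64833921] [271.79926714 257.49131557]
```

View pics/w2c.png

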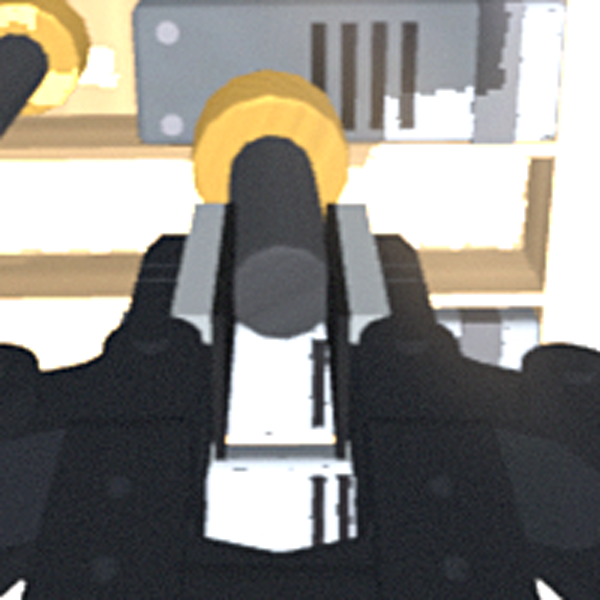

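```bash
python3 -c "
from h import *
go(473.3,55.3,40,97.2)"
```

```text
at [471.1  54.8 201.1] w 49.9 t 11.3 ROW [0.2, 2.6, 161.1] [-0.15, -0.02, -0.02]
```

```bash
python3 -m crank '[[36,0,2.5,45,0,0,0],[36,0,2.5,90,0,0,0],[36,0,2.5,130,0,0,0],[36,0,2.5,150,0,0,0],[36,0,2.5,160,0,0,0],[36,0,2.5,160,0,0,0],[36,0,2.5,160,0,0,0]]' 60; python3 -m crank '[[0,0,0,0,0,0,0],[0,0,0,0,0,0,0],[0,0,0,0,0,0,0],[0,0,0,0,0,0,0],[0,0,0,0,0,0,0],[0,0,0,0,0,0,0]]'
```

```text
time_s: 12.05
tcp_pos: [0.4754, 0.0551, 0.0438]
ee_rot: [0.001, 0.661, 0.75, 0.001]
force: [1.1, 0.3, -0.2]
width: 0.036
time_s: 12.65
tcp_pos: [0.4758, 0.0551, 0.0448]
ee_rot: [0.001, 0.661, 0.75, 0.001]
force: [-2.1, 0.1, 6.1]
width: 0.014
```

```bash
python3 -m crank '[[0,0,0,-15,0,0,0],[0,0,0,-45,0,0,0],[0,0,0,-80,0,0,0],[0,0,0,-98,0,0,0],[0,0,0,-98,0,0,0],[0,0,0,-98,0,0,0]]';python3 -c "
from h import *
go(610.8,-273.9,140,97.2)
s=shot('side','s7')
c=s['color'][150:300,180:350]; cv2.imwrite('pics/s7c.png',cv2.resize(c,None,fx=4,fy=4))"
```

```text
time_s: 13.25
tcp_pos: [0.4739, 0.0551, 0.14]
ee_rot: [-0.0, 0.661, 0.75, -0.0]
force: [-0.7, -0.3, -3.3]
width: 0.0141
at [473.9  55.1 140. ] w 14.1 t 13.2 ROW [-343.5, 94.6, -0.1] [-0.03, -0.01, -0.01]
```

View pics/s7c.png

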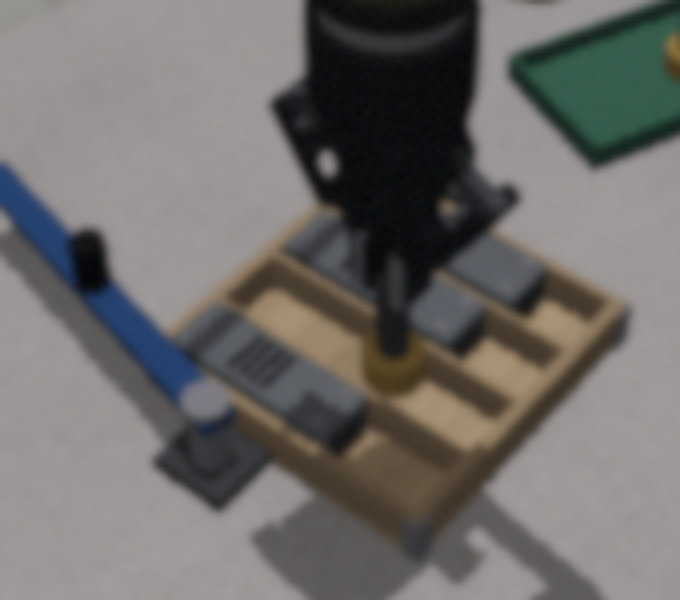

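Weight2 is held clear of the case. On to the tray.

```bash
python3 -m crank '[[0,-40,11,0,0,0,0],[0,-80,22,0,0,0,0],[0,-120,33,0,0,0,0],[0,-160,44,0,0,0,0],[0,-200,55,0,0,0,0],[0,-240,66,0,0,0,0],[0,-280,77,0,0,0,0],[0,-320,88,0,0,0,0],[0,-343,94,0,0,0,0],[0,-343,94,0,0,0,0]]'; python3 -m crank '[[0,0,0,0,0,0,0],[0,0,0,0,0,0,0]]';python3 -c "
from h import *
go(610.8,-273.9,46,97.2)
s=shot('side','s8')
c=s['color'][100:250,280:450]; cv2.imwrite('pics/s8c.png',cv2.resize(c,None,fx=4,fy=4))"
```

```text
time_s: 14.3
tcp_pos: [0.6099, -0.2761, 0.1374]
ee_rot: [-0.002, 0.663, 0.749, -0.001]
force: [-0.0, 0.7, -2.8]
width: 0.0136
time_s: 14.5
tcp_pos: [0.6096, -0.2721, 0.1388]
ee_rot: [-0.002, 0.661, 0.75, -0.0]
force: [0.6, 0.1, -3.2]
width: 0.0142
at [ 609.6 -272.1  138.8] w 14.2 t 14.5 ROW [-2.1, 1.2, 92.8] [-0.14, -0.12, 0.02]
```

View pics/s8c.png

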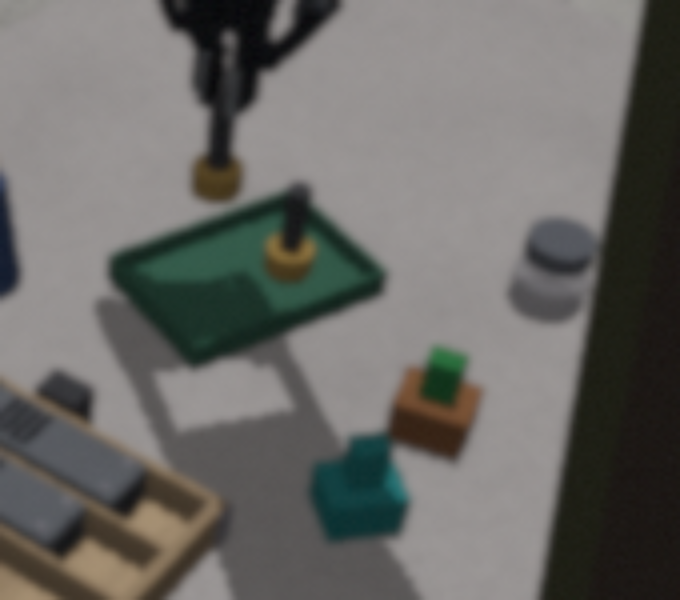

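```bash
python3 -m crank '[[0,-2,1,40,0,0,0],[0,-2,1,75,0,0,0],[0,-2,1,88,0,0,0],[0,-2,1,92,0,0,0],[0,-2,1,94,0,0,0],[0,-2,1,95,0,0,0],[0,-2,1,96,0,0,0],[0,-2,1,97,0,0,0],[0,-2,1,97,0,0,0]]'
```

```text
time_s: 15.45
tcp_pos: [0.6122, -0.2756, 0.0444]
ee_rot: [0.001, 0.661, 0.75, 0.0]
force: [-0.0, -0.3, -3.1]
width: 0.0139
```

```bash
python3 -m crank '[[0,0,0,1,0,0,0],[0,0,0,2,0,0,0],[0,0,0,2,0,0,0],[0,0,0,2,0,0,0]]'
```

```text
time_s: 15.85
tcp_pos: [0.6123, -0.2758, 0.043]
ee_rot: [0.001, 0.661, 0.75, -0.0]
force: [-2.6, -0.4, 5.3]
width: 0.0139
```

```bash
python3 -m crank '[[50,0,0,0,0,0,0],[50,0,0,0,0,0,0],[50,0,0,0,0,0,0],[50,0,0,0,0,0,0],[50,0,0,-30,0,0,0],[50,0,0,-70,0,0,0],[50,0,0,-120,0,0,0],[50,0,0,-150,0,0,0],[50,0,0,-150,0,0,0],[50,0,0,-150,0,0,0]]';python3 -c "
from h import *
go(610.8,-273.9,200,97.2)
s=shot('side','s9')
c=s['color'][100:250,280:450]; cv2.imwrite('pics/s9c.png',cv2.resize(c,None,fx=4,fy=4))
s=load('top0')
print((onz(s,367.5,258.5,.066)*1000).round(1), (onz(s,112,259,.066)*1000).round(1))
c=cv2.cvtColor(s['color'],cv2.COLOR_BGR2HSV);print(c[258,367],c[259,112])
"
```

```text
time_s: 16.85
tcp_pos: [0.6123, -0.2755, 0.1928]
ee_rot: [0.001, 0.661, 0.75, 0.0]
force: [-0.3, -0.1, -0.7]
width: 0.0503
at [ 612.3 -275.5  192.8] w 50.3 t 16.9 ROW [1.8, -1.2, -7.2] [0.1, 0.07, -0.01]
[ 428.5 -285.9   66. ] [426.  285.9  66. ]
[ 67 138  76] [  1 167  87]
```

View pics/s9c.png

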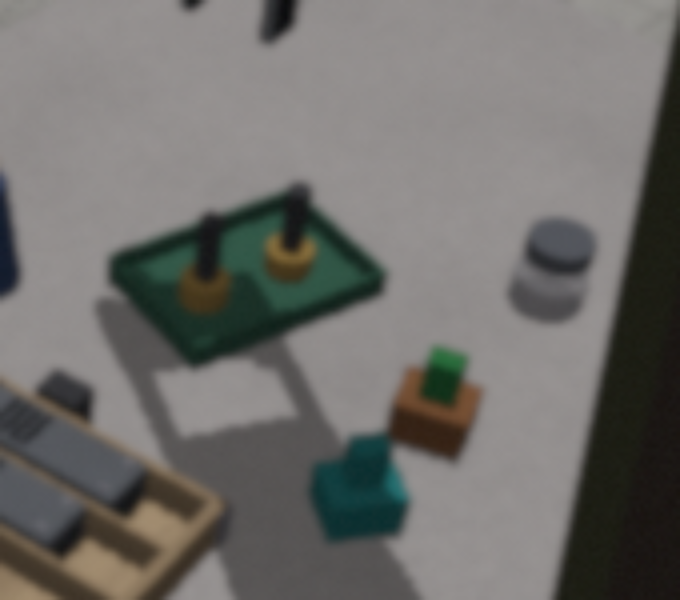

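```bash
python3 -c "
from h import *
go(428.5,-286,200,97.2)"; 
```

```text
at [ 611.4 -275.   190.8] w 50.2 t 16.9 ROW [12.0, -182.8, -9.0] [-0.05, -0.04, -0.01]
```

```bash
python3 -m crank '[[50,0,-40,-9,0,0,0],[50,5,-80,-9,0,0,0],[50,10,-120,-9,0,0,0],[50,12,-160,-9,0,0,0],[50,12,-182,-9,0,0,0],[50,12,-182,-9,0,0,0],[50,12,-182,-9,0,0,0]]';python3 -c "
from h import *
s=shot('wrist','w10')
go(428.5,-286,200,97.2)"; 
```

```text
time_s: 17.6
tcp_pos: [0.4293, -0.2858, 0.1991]
ee_rot: [-0.001, 0.662, 0.75, 0.0]
force: [0.1, 0.1, 0.3]
width: 0.0504
at [ 429.9 -285.8  199.5] w 50.1 t 17.6 ROW [-0.0, -1.4, -0.5] [-0.05, -0.09, -0.02]
```

View pics/w10.png

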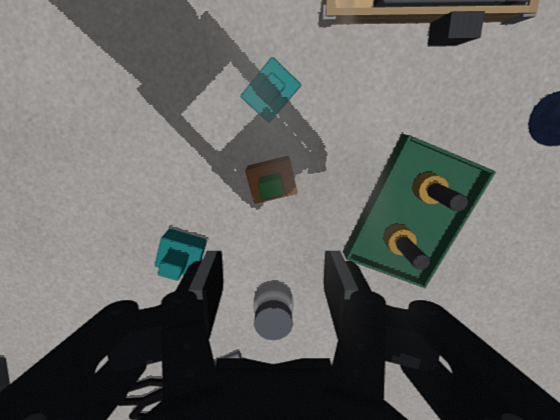

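```bash
cat >> h.py <<'E'
def crop(f,x0,y0,w,h,k,a,out):
    im=load(f)['color'][y0:y0+h,x0:x0+w]; im=cv2.convertScaleAbs(im,alpha=a)
    cv2.imwrite('pics/'+out+'.png',cv2.resize(im,None,fx=k,fy=k,interpolation=cv2.INTER_CUBIC))
def quad(s,pts,z):
    "pixel corners -> centre, edge lengths & directions (mm,deg)"
    P=np.array([onz(s,*p,z)[:2]*1000 for p in pts]); print('ctr',P.mean(0).round(1))
    for i in range(len(P)):
        d=P[(i+1)%len(P)]-P[i]; print('  edge',np.hypot(*d).round(1),(np.degrees(np.arctan2(d[1],d[0]))%180).round(1))
E
python3 -c "
from h import *
crop('w10',230,140,80,80,8,3,'w10c')"
```

```text
(no output)
```

View pics/w10c.png

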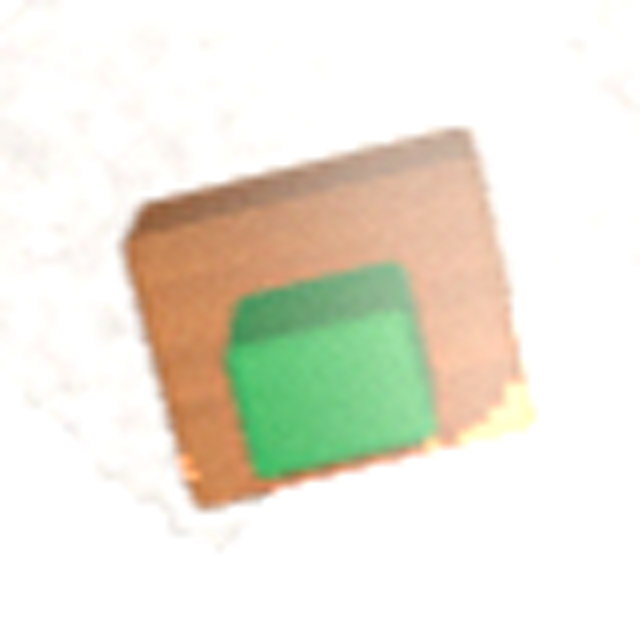

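```bash
python3 -c "
from h import *
s=load('w10')
g=lambda L:[(230+(a-4)/8,140+(b-4)/8) for a,b in L]
quad(s,g([(228,350),(412,308),(436,440),(260,480)]),.066)
quad(s,g([(127,243),(478,158),(533,418),(200,508)]),.034)
"
```

```text
ctr [ 427.3 -287.1]
  edge 23.2 20.3
  edge 17.0 107.7
  edge 22.5 20.4
  edge 17.0 109.9
ctr [ 427.1 -286.7]
  edge 48.3 20.8
  edge 36.6 109.9
  edge 47.6 22.9
  edge 38.3 111.0
```

```bash
python3 -c "
from h import *
go(427.2,-287,100,110.8);go(427.2,-287,37,110.8)"; 
```

```text
at [ 429.9 -285.8  199.5] w 50.1 t 17.6 ROW [-1.0, -2.7, 99.5] [-0.04, -0.1, -13.62]
at [ 429.9 -285.8  199.5] w 50.1 t 17.6 ROW [-1.1, -2.7, 162.5] [-0.04, -0.1, -13.62]
```

```bash
python3 -m crank '[[50,-1,-2.7,40,0,0,-7],[50,-1,-2.7,80,0,0,-13.6],[50,-1,-2.7,120,0,0,-13.6],[50,-1,-2.7,145,0,0,-13.6],[50,-1,-2.7,158,0,0,-13.6],[50,-1,-2.7,158,0,0,-13.6],[50,-1,-2.7,158,0,0,-13.6]]'; python3 -c "
from h import *
go(427.2,-287,37.5,110.8)"; 
```

```text
time_s: 18.35
tcp_pos: [0.4283, -0.2879, 0.0436]
ee_rot: [0.001, 0.568, 0.823, -0.0]
force: [0.1, -0.4, 0.2]
width: 0.0497
at [ 428.3 -287.9   43.6] w 49.7 t 18.4 ROW [1.3, -0.7, 6.1] [0.04, 0.06, 0.02]
```

```bash
python3 -m crank '[[50,1,-1,4,0,0,0],[50,1,-1,4,0,0,0],[0,1,-1,4,0,0,0],[0,1,-1,4,0,0,0],[0,1,-1,4,0,0,0],[0,1,-1,4,0,0,0],[0,1,-1,4,0,0,0]]' 60; python3 -m crank '[[0,0,0,-20,0,0,0],[0,0,0,-60,0,0,0],[0,0,0,-90,0,0,0],[0,0,0,-90,0,0,0],[0,0,0,-90,0,0,0]]';python3 -c "
from h import *
s=shot('wrist','w11');t=shot('top','t11')
go(427.2,-287,37.5,110.8)"; 
```

```text
time_s: 19.05
tcp_pos: [0.4267, -0.2873, 0.0397]
ee_rot: [0.001, 0.568, 0.823, 0.0]
force: [0.1, 0.8, 6.0]
width: 0.0189
time_s: 19.55
tcp_pos: [0.4259, -0.2871, 0.1289]
ee_rot: [0.0, 0.568, 0.823, -0.0]
force: [0.3, 0.8, -0.8]
width: -0.0003
at [ 424.9 -286.2  126.8] w -0.3 t 19.6 ROW [-1.8, 2.0, 89.3] [-0.1, -0.15, -0.02]
```

View pics/w11.png

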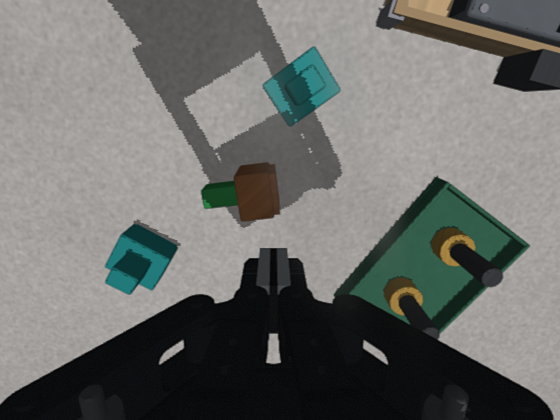

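View pics/t11.png

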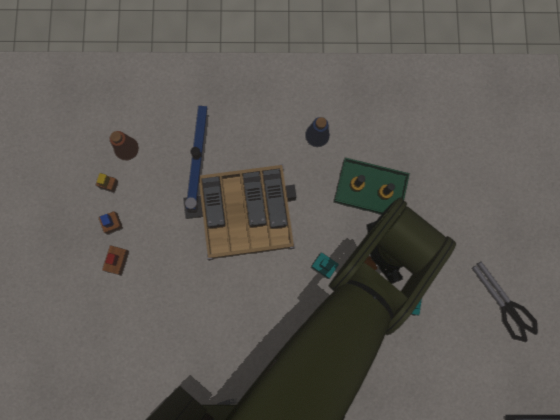

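The grip slipped on the lift. In w11 block2 lies toppled at (256,192) with its green grip pointing left at (218,196), toward the robot. I'll measure how it lies.

```bash
python3 -c "
from h import *
crop('w11',185,140,120,100,6,3,'w11c')"
```

```text
(no output)
```

View pics/w11c.png

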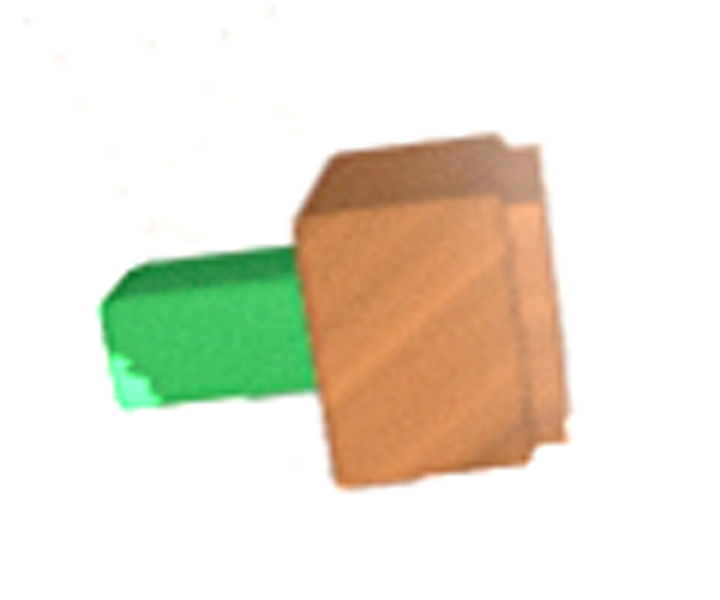

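```bash
python3 -c "
from h import *
s=load('w11')
g=lambda L:[(185+(a-3)/6,140+(b-3)/6) for a,b in L]
quad(s,g([(297,215),(500,198),(530,465),(340,490)]),.050)
quad(s,g([(103,302),(297,280),(316,390),(127,408)]),.037)
quad(s,g([(333,155),(498,137),(490,200),(297,218)]),.0)
"
```

```text
ctr [ 409.2 -287.2]
  edge 27.1 25.6
  edge 37.8 116.8
  edge 26.7 28.7
  edge 39.3 117.4
ctr [ 382.1 -301.5]
  edge 27.9 27.4
  edge 16.5 118.2
  edge 27.6 26.5
  edge 16.0 119.4
ctr [ 400.1 -276.3]
  edge 26.3 27.0
  edge 10.2 103.3
  edge 31.1 26.2
  edge 11.9 79.9
```

```bash
python3 -c "
from h import *
go(375.8,-304.2,120,27);go(375.8,-304.2,42,27)"; 
```

```text
at [ 424.9 -286.2  126.8] w -0.3 t 19.6 ROW [0.5, -52.3, 6.9] [-0.19, -0.05, 83.78]
at [ 424.9 -286.2  126.8] w -0.3 t 19.6 ROW [0.3, -52.1, 84.9] [-0.19, -0.05, 83.78]
```

```bash
python3 -m crank '[[27,0,-10,0,0,0,8],[27,0,-20,0,0,0,16],[27,0,-30,0,0,0,24],[27,0,-40,0,0,0,32],[27,0,-52,0,0,0,40],[27,0,-52,0,0,0,48],[27,0,-52,0,0,0,56],[27,0,-52,0,0,0,64],[27,0,-52,0,0,0,72],[27,0,-52,0,0,0,80]]'; python3 -m crank '[[27,0,0,0,0,0,4],[27,0,0,0,0,0,4]]';  python3 -c "
from h import *
s=shot('wrist','w12');go(375.8,-304.2,42,27)"; 
```

```text
time_s: 20.65
tcp_pos: [0.3762, -0.3044, 0.1264]
ee_rot: [-0.002, 0.965, 0.263, -0.001]
force: [0.4, -0.7, -0.1]
width: 0.0269
time_s: 20.85
tcp_pos: [0.3763, -0.3045, 0.1266]
ee_rot: [-0.002, 0.973, 0.232, -0.001]
force: [-0.4, 0.4, -0.6]
width: 0.0269
at [ 376.5 -304.6  126.9] w 26.9 t 20.9 ROW [-0.3, -0.4, 84.9] [-0.17, 0.06, -0.13]
```

View pics/w12.png

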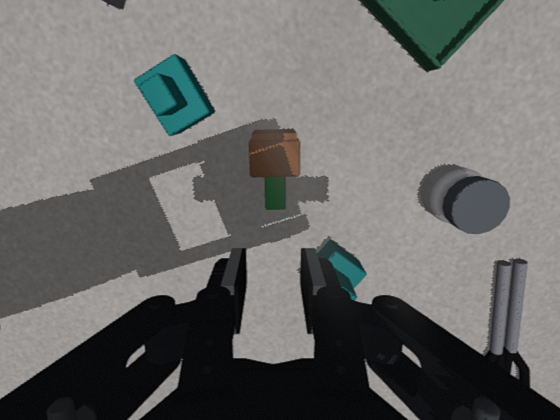

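```bash
python3 -m crank '[[27,0,0,35,0,0,0],[27,0,0,65,0,0,0],[27,0,0,84,0,0,0],[27,0,0,86,0,0,0],[27,0,0,86,0,0,0]]'; python3 -m crank '[[27,8,0,0,0,0,0],[27,14,0,0,0,0,0],[27,20,0,0,0,0,0],[27,26,0,0,0,0,0],[27,32,0,0,0,0,0],[27,38,0,0,0,0,0],[27,44,0,0,0,0,0],[27,50,0,0,0,0,0],[27,50,0,0,0,0,0]]';  python3 -c "
from h import *
s=shot('wrist','w13');s=shot('side','s13');go(375.8,-304.2,42,27);crop('s13',330,170,150,100,5,1.5,'s13c')"; 
```

```text
time_s: 21.4
tcp_pos: [0.3768, -0.3049, 0.042]
ee_rot: [-0.001, 0.973, 0.232, -0.001]
force: [-0.2, 0.0, 0.3]
width: 0.0269
time_s: 22.3
tcp_pos: [0.4225, -0.2825, 0.0427]
ee_rot: [-0.0, 0.973, 0.232, 0.0]
force: [-0.3, -0.3, -1.2]
width: 0.0268
at [ 422.  -282.7   42.6] w 27.3 t 22.4 ROW [-50.9, -1.7, 0.7] [-0.01, 0.01, -0.2]
```

View pics/w13.png

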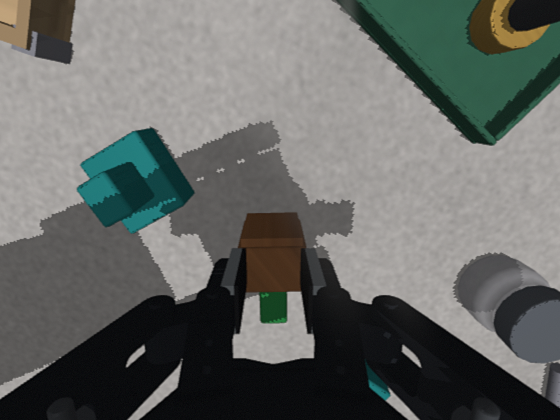

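View pics/s13c.png

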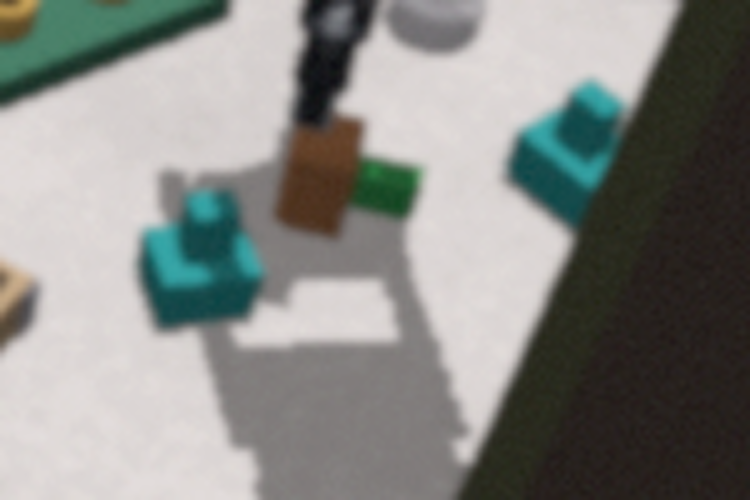

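```bash
python3 -c "
from h import *
crop('w12',190,220,170,130,4,4,'w12c')
s=load('w12'); 
T=np.array([.3765,-.3046,.1269]);Rt=rot([-0.001,.973,.232,-.001]) 
for x in (-11,0,11):
  for d in (0,10,20): print(x,d,proj(s,T+Rt.apply([x/1000,.0135,-d/1000])).round(1),proj(s,T+Rt.apply([x/1000,-.0135,-d/1000])).round(1))
"
```

```text
-11 0 [297.2 260.2] [251.5 260.2]
-11 10 [298.5 268.5] [250.3 268.5]
-11 20 [299.9 277.8] [249.  277.8]
0 0 [297.6 243.1] [251.1 243.1]
0 10 [298.9 250.6] [249.9 250.6]
0 20 [300.4 259. ] [248.5 259. ]
11 0 [298.  225.4] [250.7 225.4]
11 10 [299.4 232. ] [249.4 232. ]
11 20 [301.  239.5] [248.  239.5]
```

View pics/w12c.png

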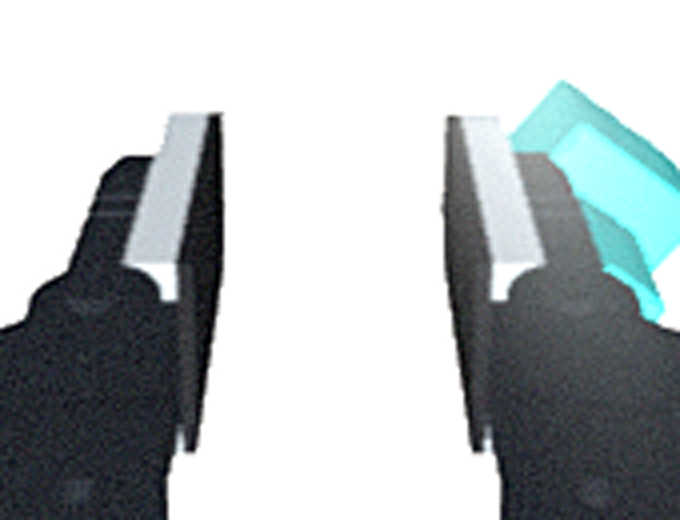

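Those fingers passed over the block without touching it. The wrist image also puts the fingertips about 25–30 mm behind the stated TCP, with the true opening about 4 mm above the reading. I'll check the tip length with a gentle table touch on free ground.

```bash
python3 -m crank '[[27,0,0,-30,0,0,0],[0,0,0,-60,0,0,0],[0,0,0,-60,0,0,0],[0,0,0,-60,0,0,0]]' 40;  python3 -c "
from h import *
go(490,-230,30,27)"; 
```

```text
time_s: 22.8
tcp_pos: [0.4222, -0.2833, 0.1035]
ee_rot: [0.001, 0.973, 0.231, 0.001]
force: [-0.4, -0.1, -1.2]
width: -0.0002
at [ 422.2 -283.3  103.5] w -0.2 t 22.8 ROW [84.5, -17.2, 73.5] [0.09, -0.04, -0.23]
```

```bash
python3 -m crank '[[0,40,-8,0,0,0,0],[0,84,-17,0,0,0,0],[0,84,-17,30,0,0,0],[0,84,-17,60,0,0,0],[0,84,-17,72,0,0,0],[0,84,-17,75,0,0,0],[0,84,-17,75,0,0,0]]'; python3 -m crank '[[0,0,0,5,0,0,0],[0,0,0,10,0,0,0],[0,0,0,14,0,0,0],[0,0,0,17,0,0,0]]';python3 -m crank '[[0,0,0,2,0,0,0],[0,0,0,4,0,0,0],[0,0,0,4,0,0,0]]'
```

```text
time_s: 23.5
tcp_pos: [0.4888, -0.2299, 0.0273]
ee_rot: [-0.0, 0.973, 0.231, -0.0]
force: [0.1, -0.4, 0.7]
width: 0.0001
time_s: 23.9
tcp_pos: [0.4893, -0.2299, 0.0107]
ee_rot: [0.0, 0.973, 0.232, 0.0]
force: [0.3, 0.7, 0.2]
width: -0.0001
time_s: 24.2
tcp_pos: [0.4891, -0.2297, 0.0064]
ee_rot: [-0.0, 0.973, 0.232, -0.0]
force: [-0.3, 0.2, -0.7]
width: -0.0003
```

```bash
python3 -m crank '[[0,0,0,2,0,0,0],[0,0,0,4,0,0,0],[0,0,0,4,0,0,0]]';python3 -c "
from h import *
s=shot('side','s14');crop('s14',300,130,120,90,6,1.5,'s14c')"; python3 -m crank '[[0,0,0,2,0,0,0],[0,0,0,3,0,0,0],[0,0,0,3,0,0,0]]'
```

```text
time_s: 24.5
tcp_pos: [0.489, -0.2297, 0.0024]
ee_rot: [-0.0, 0.973, 0.232, -0.0]
force: [-0.1, -0.1, -0.6]
width: -0.0
time_s: 24.85
tcp_pos: [0.4891, -0.2297, -0.0005]
ee_rot: [-0.0, 0.973, 0.232, -0.0]
force: [-1.0, 0.4, 0.0]
width: 0.0001
```

View pics/s14c.png

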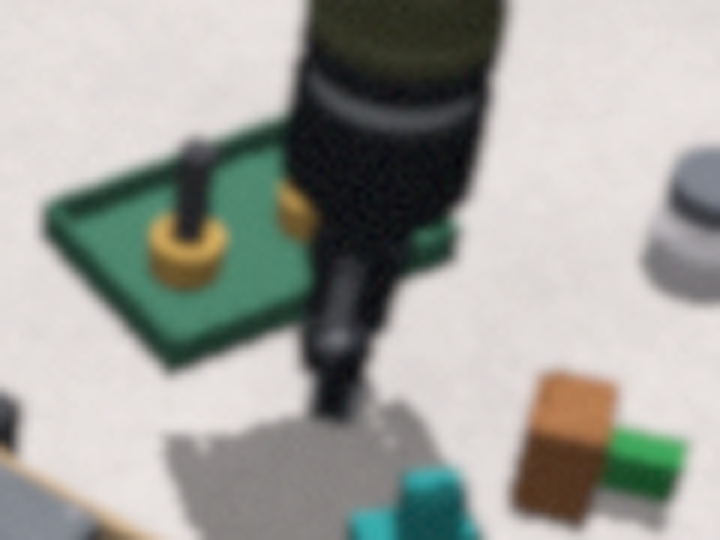

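```bash
python3 -m crank '[[0,0,0,2,0,0,0],[0,0,0,4,0,0,0],[0,0,0,4,0,0,0]]'; python3 -m crank '[[0,0,0,2,0,0,0],[0,0,0,4,0,0,0],[0,0,0,4,0,0,0]]'; python3 -m crank '[[0,0,0,2,0,0,0],[0,0,0,4,0,0,0],[0,0,0,4,0,0,0]]'
```

```text
time_s: 25.15
tcp_pos: [0.4889, -0.2296, -0.0047]
ee_rot: [-0.0, 0.973, 0.232, -0.0]
force: [-0.2, 0.6, -0.7]
width: 0.0001
time_s: 25.45
tcp_pos: [0.489, -0.2296, -0.0087]
ee_rot: [-0.0, 0.973, 0.232, -0.0]
force: [-0.2, -0.3, -0.4]
width: 0.0001
time_s: 25.75
tcp_pos: [0.489, -0.2296, -0.0127]
ee_rot: [-0.0, 0.973, 0.232, -0.0]
force: [0.2, 0.6, -0.3]
width: 0.0002
```

```bash
for i in 1; do :; done; python3 -m crank '[[0,0,0,2,0,0,0],[0,0,0,4,0,0,0],[0,0,0,4,0,0,0]]'; python3 -m crank '[[0,0,0,1,0,0,0],[0,0,0,2,0,0,0],[0,0,0,2,0,0,0]]';python3 -m crank '[[0,0,0,1,0,0,0],[0,0,0,2,0,0,0],[0,0,0,2,0,0,0]]'
```

```text
time_s: 26.05
tcp_pos: [0.489, -0.2297, -0.0167]
ee_rot: [-0.0, 0.973, 0.232, -0.0]
force: [0.3, -0.2, -1.0]
width: -0.0001
time_s: 26.35
tcp_pos: [0.4891, -0.2298, -0.0184]
ee_rot: [-0.0, 0.973, 0.232, -0.0]
force: [-0.3, -0.5, 0.2]
width: -0.0001
time_s: 26.65
tcp_pos: [0.4891, -0.2297, -0.0205]
ee_rot: [-0.0, 0.973, 0.232, -0.0]
force: [-0.4, -1.2, 0.4]
width: -0.0002
```

```bash
python3 -m crank '[[0,0,0,1,0,0,0],[0,0,0,2,0,0,0],[0,0,0,2,0,0,0]]'; python3 -m crank '[[0,0,0,1,0,0,0],[0,0,0,2,0,0,0],[0,0,0,2,0,0,0]]'
```

```text
time_s: 26.95
tcp_pos: [0.4891, -0.2297, -0.0225]
ee_rot: [-0.0, 0.973, 0.232, -0.0]
force: [0.1, -0.2, -0.2]
width: 0.0002
time_s: 27.25
tcp_pos: [0.4891, -0.2297, -0.0245]
ee_rot: [-0.0, 0.973, 0.232, -0.0]
force: [0.2, 0.4, -0.0]
width: 0.0003
```

```bash
python3 -m crank '[[0,0,0,1,0,0,0],[0,0,0,2,0,0,0],[0,0,0,2,0,0,0]]'; python3 -c "
from h import *
s=shot('side','s15');crop('s15',300,130,120,90,6,1.5,'s15c');s=shot('wrist','w15')"
```

```text
time_s: 27.55
tcp_pos: [0.4894, -0.2299, -0.0255]
ee_rot: [-0.0, 0.973, 0.232, -0.0]
force: [-2.1, 0.9, 4.8]
width: 0.0002
```

View pics/s15c.png

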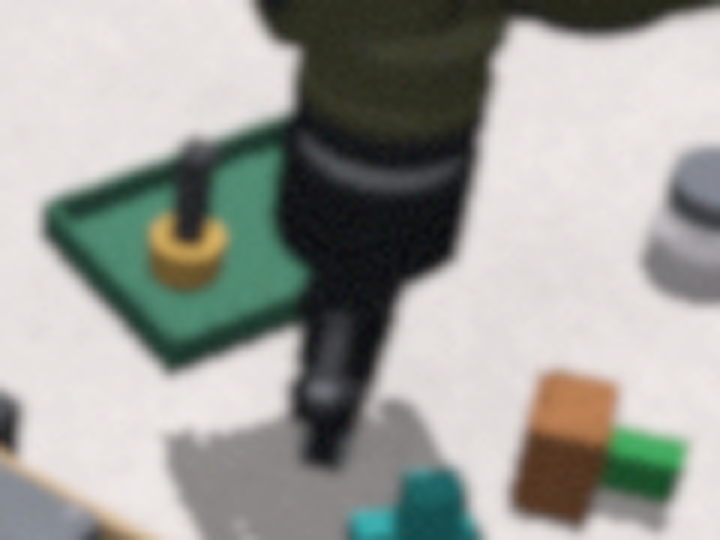

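View pics/w15.png

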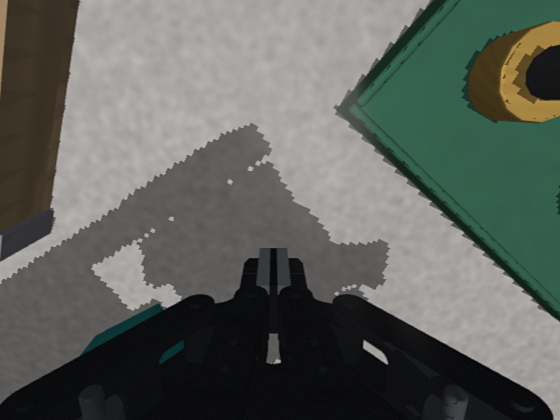

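The table touch came at TCP z = −25 mm, so the real fingertips end 25 mm short of the reported TCP. That explains the poor grasps, and I'll correct for it from here. Now I'll right block2.

```bash
python3 -m crank '[[0,0,0,-40,0,0,0],[23,0,0,-80,0,0,0],[23,-40,8,-125,0,0,0],[23,-80,17,-125,0,0,0],[23,-120,17,-125,0,0,0],[23,-133,17,-125,0,0,0],[23,-133,17,-125,0,0,0],[23,-133,17,-125,0,0,0]]'; python3 -c "
from h import *
s=shot('wrist','w16');go(375.8,-304.2,100,27)
crop('w16',210,90,120,130,5,3,'w16c')"
```

```text
time_s: 28.45
tcp_pos: [0.3786, -0.3046, 0.0985]
ee_rot: [-0.0, 0.973, 0.231, 0.0]
force: [-0.1, -0.0, 0.3]
width: 0.0232
at [ 378.9 -304.4   98.4] w 22.9 t 28.5 ROW [-2.7, -1.6, -1.6] [-0.03, -0.02, -0.18]
```

View pics/w16c.png

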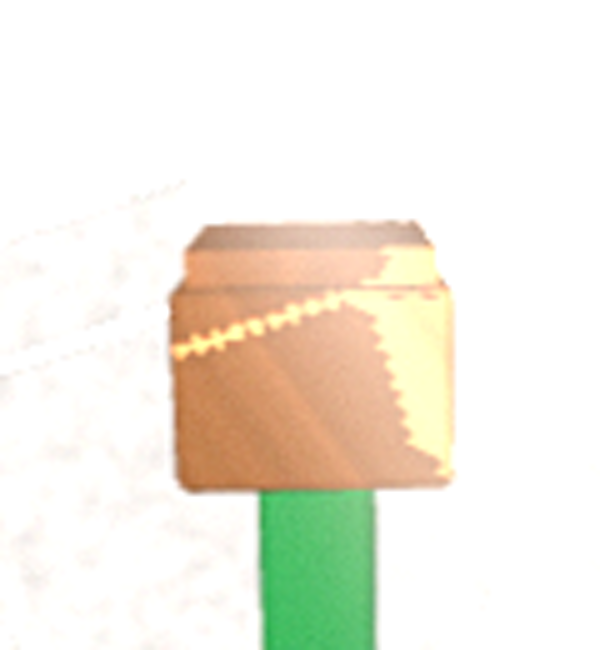

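```bash
python3 -c "
from h import *
s=load('w16')
g=lambda L:[(210+(a-2)/5,90+(b-2)/5) for a,b in L]
quad(s,g([(170,292),(455,288),(450,487),(180,491)]),.050)
print(onz(s,*g([(315,489)])[0],.05)*1000)
"
```

```text
ctr [ 409.4 -287.8]
  edge 38.9 117.6
  edge 27.9 26.8
  edge 38.3 117.6
  edge 28.0 28.1
[ 397.03561725 -294.293442     50.        ]
```

```bash
python3 -m crank '[[23,-2,0,35,0,0,0],[23,-2,0,65,0,0,0],[23,-2,0,80,0,0,0],[23,-2,0,82,0,0,0],[23,-2,0,82,0,0,0],[23,-2,0,82,0,0,0]]'; python3 -m crank '[[23,8,0,0,0,0,0],[23,14,0,0,0,0,0],[23,19,0,0,0,0,0],[23,24,0,0,0,0,0],[23,24,0,0,0,0,0]]';  python3 -c "
from h import *
s=shot('side','s17');crop('s17',330,170,150,100,5,1.5,'s17c')"; 
```

```text
time_s: 29.1
tcp_pos: [0.3777, -0.3063, 0.0179]
ee_rot: [0.001, 0.973, 0.232, 0.001]
force: [-0.7, -1.1, 0.7]
width: 0.0232
time_s: 29.6
tcp_pos: [0.3985, -0.2948, 0.0169]
ee_rot: [0.0, 0.973, 0.232, 0.0]
force: [-0.1, -0.6, -0.0]
width: 0.0231
```

View pics/s17c.png

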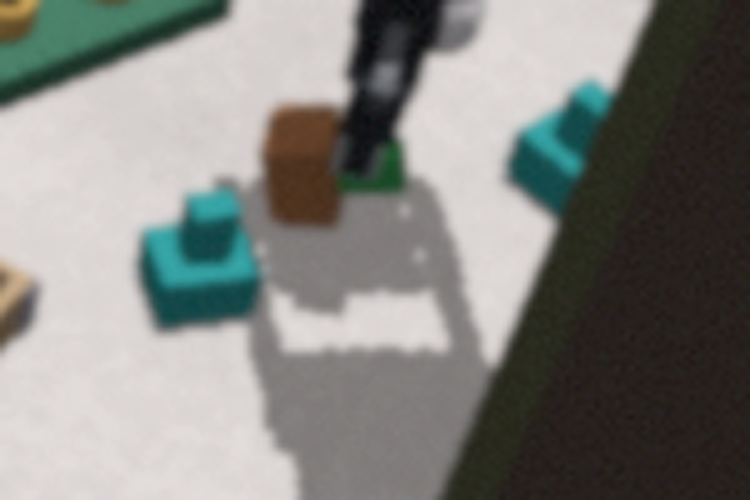

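```bash
python3 -m crank '[[23,5,0,0,0,0,0],[23,10,0,0,0,0,0],[23,15,0,0,0,0,0],[23,15,0,0,0,0,0]]';  python3 -c "
from h import *
s=shot('side','s18');crop('s18',330,170,150,100,5,1.5,'s18c')"; 
```

```text
time_s: 30.05
tcp_pos: [0.4118, -0.288, 0.0167]
ee_rot: [0.0, 0.973, 0.232, 0.0]
force: [0.4, 0.7, 0.0]
width: 0.0233
```

View pics/s18c.png

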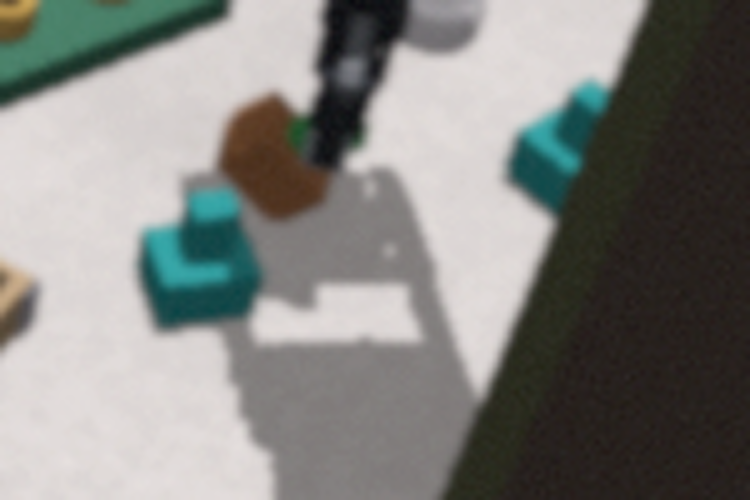

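It's tipping up as wanted, with the grip rising between the fingers. I'll continue slowly.

```bash
python3 -m crank '[[23,5,0,0,0,0,0],[23,10,0,0,0,0,0],[23,14,0,0,0,0,0],[23,14,0,0,0,0,0],[23,14,0,0,0,0,0]]';  python3 -c "
from h import *
s=shot('side','s19');crop('s19',330,170,150,100,5,1.5,'s19c')"; 
```

```text
time_s: 30.6
tcp_pos: [0.4238, -0.2818, 0.0167]
ee_rot: [-0.0, 0.973, 0.232, -0.0]
force: [-0.2, 0.5, 0.0]
width: 0.0231
```

View pics/s19c.png

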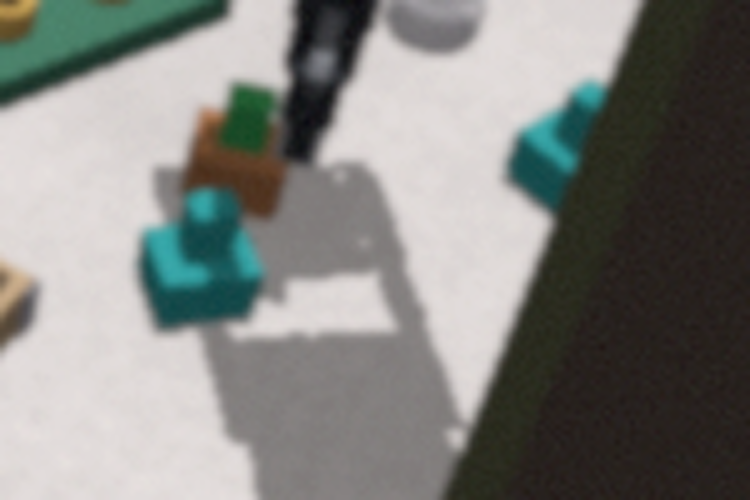

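Block2 is upright again. I'll back off and measure.

```bash
python3 -m crank '[[40,-15,0,0,0,0,0],[40,-20,0,-30,0,0,0],[40,-20,0,-70,0,0,-8],[40,-20,0,-120,0,0,-16],[40,-20,0,-140,0,0,-24],[40,-10,0,-140,0,0,-32],[40,0,0,-140,0,0,-40],[40,10,0,-140,0,0,-48],[40,20,0,-140,0,0,-56],[40,20,0,-140,0,0,-64]]';  python3 -m crank '[[40,0,0,0,0,0,-8],[40,0,0,0,0,0,-16],[40,0,0,0,0,0,-26],[40,0,0,0,0,0,-26],[40,0,0,0,0,0,-26]]';python3 -c "
from h import *
s=shot('wrist','w20');go(440,-272,160,117)"; 
```

```text
time_s: 31.65
tcp_pos: [0.4412, -0.273, 0.1566]
ee_rot: [-0.0, 0.7, 0.714, -0.0]
force: [-1.3, 0.1, -0.3]
width: 0.0402
time_s: 32.15
tcp_pos: [0.4409, -0.2732, 0.1566]
ee_rot: [-0.0, 0.525, 0.851, -0.0]
force: [-0.6, 0.3, 0.5]
width: 0.0401
at [ 441.  -273.2  156.6] w 39.9 t 32.2 ROW [1.5, -0.4, -3.4] [-0.01, -0.01, -0.38]
```

View pics/w20.png

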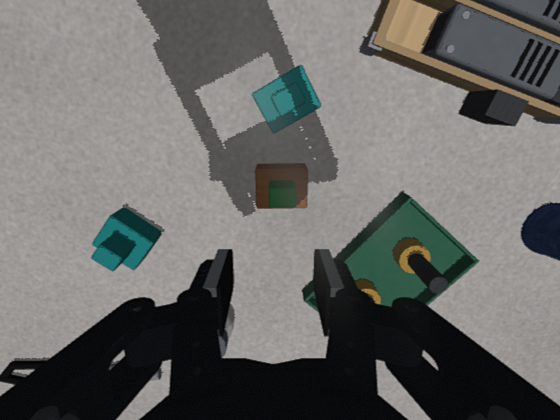

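```bash
python3 -c "
from h import *
crop('w20',245,150,75,70,8,3,'w20c')"
```

```text
(no output)
```

View pics/w20c.png

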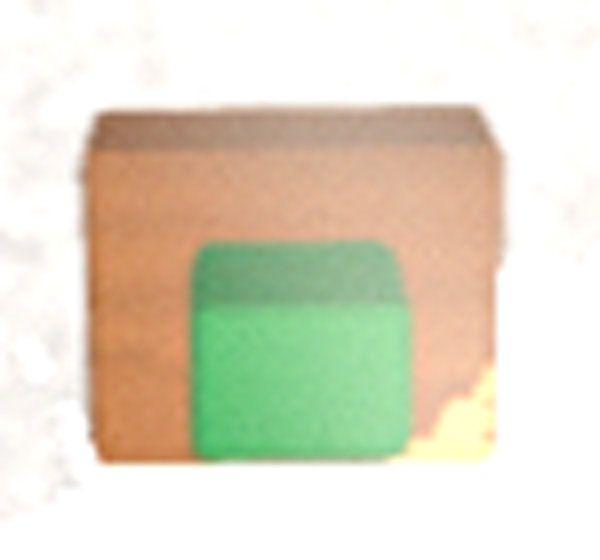

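```bash
python3 -c "
from h import *
s=load('w20')
g=lambda L:[(245+(a-4)/8,150+(b-4)/8) for a,b in L]
quad(s,g([(191,303),(411,303),(410,460),(195,462)]),.066)
quad(s,g([(82,150),(500,147),(495,462),(98,462)]),.034)
go(442,-271,60,117);go(442,-271,18,117)
"
```

```text
ctr [ 446.8 -267.7]
  edge 23.3 26.6
  edge 17.5 117.5
  edge 23.2 27.2
  edge 17.7 117.8
ctr [ 446.7 -267.7]
  edge 48.8 27.0
  edge 38.6 117.6
  edge 48.2 26.6
  edge 38.3 118.5
at [ 441.  -273.2  156.6] w 39.9 t 32.2 ROW [1.5, 1.9, 96.6] [-0.01, -0.01, -0.38]
at [ 441.  -273.2  156.6] w 39.9 t 32.2 ROW [1.5, 1.9, 138.6] [-0.01, -0.01, -0.38]
```

```bash
python3 -c "
from h import *
go(446.8,-267.7,14,117)
"
```

```text
at [ 441.  -273.2  156.6] w 39.9 t 32.2 ROW [2.3, 7.6, 142.6] [-0.01, -0.01, -0.38]
```

```bash
python3 -m crank '[[40,2,7.5,45,0,0,0],[40,2,7.5,90,0,0,0],[40,2,7.5,125,0,0,0],[40,2,7.5,138,0,0,0],[40,2,7.5,142,0,0,0],[40,2,7.5,142,0,0,0],[40,2,7.5,142,0,0,0]]'; python3 -m crank '[[0,0,0,0,0,0,0],[0,0,0,0,0,0,0],[0,0,0,0,0,0,0],[0,0,0,0,0,0,0],[0,0,0,0,0,0,0]]' 60;python3 -m crank '[[0,0,0,-5,0,0,0],[0,0,0,-15,0,0,0],[0,0,0,-15,0,0,0]]'
```

```text
time_s: 32.9
tcp_pos: [0.4489, -0.269, 0.017]
ee_rot: [0.002, 0.524, 0.852, -0.0]
force: [0.4, 0.5, -0.7]
width: 0.04
time_s: 33.4
tcp_pos: [0.4487, -0.2689, 0.0169]
ee_rot: [0.002, 0.524, 0.852, -0.0]
force: [-1.7, 0.6, 5.7]
width: 0.023
time_s: 33.7
tcp_pos: [0.4482, -0.2683, 0.0313]
ee_rot: [0.001, 0.524, 0.852, -0.0]
force: [1.1, 0.5, -1.5]
width: 0.0229
```

```bash
python3 -c "
from h import *
crop('w6',232,140,200,185,4,2,'w6d')"
```

```text
(no output)
```

View pics/w6d.png

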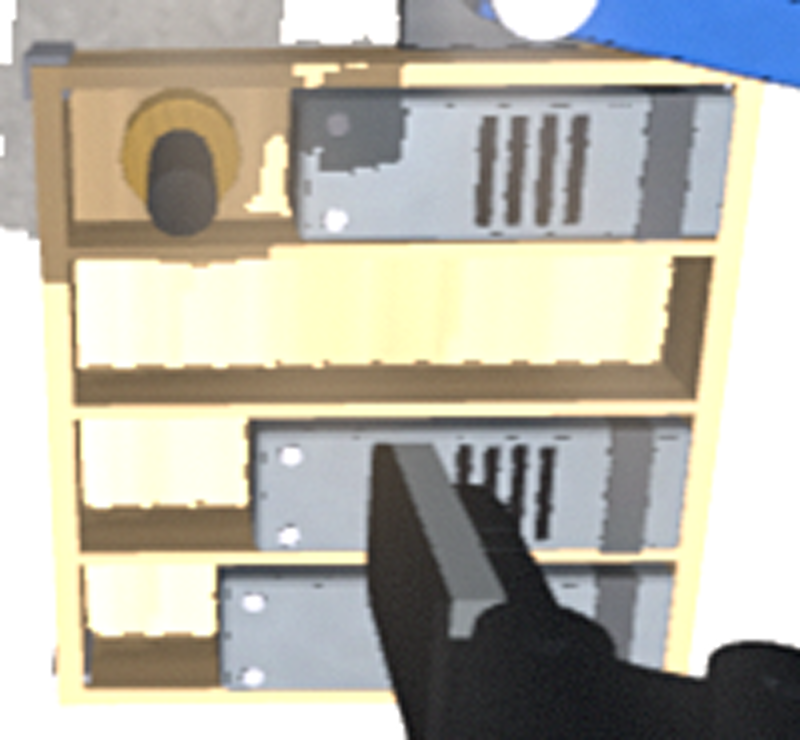

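```bash
python3 -c "
from h import *
s=load('w6')
g=lambda a,b:(232+(a-2)/4,140+(b-2)/4)
import numpy as np
for n,(a,b,z) in dict(NL=(32,67,.034),NR=(60,702,.034),FL=(762,88,.034),l1n=(66,165,.034),l3n=(79,480,.034),l4n=(85,620,.034),l1f=(728,165,.034),l3f=(690,490,.034),u1=(298,165,.04),u1f=(728,165,.04),u3=(253,485,.04),u4=(219,628,.04),u3f=(690,485,.04)).items():
  p=onz(s,*g(a,b),z)*1000; print(n,p.round(1),incase(p).round(1))
"
```

```text
NL [431.3  76.   34. ] [-99.9 100.3]
NR [ 458.6 -120.4   34. ] [-97.5 -98. ]
FL [624.9  94.9  34. ] [94.5 94.8]
l1n [443.   50.6  34. ] [-91.5  73.7]
l3n [456.4 -43.3  34. ] [-89.9 -21.2]
l4n [463.2 -90.1  34. ] [-89.1 -68.5]
l1f [621.3  73.3  34. ] [88.2 73.8]
l3f [635.3 -23.7  34. ] [ 90.  -24.2]
u1 [504.7  59.9  40. ] [-29.1  75.1]
u1f [618.4  74.3  40. ] [85.5 75.2]
u3 [506.6 -35.4  40. ] [-39.2 -19.6]
u4 [503.4 -83.8  40. ] [-48.4 -67.3]
u3f [631.8 -19.4  40. ] [ 87.1 -19.4]
```

```bash
python3 -c "
from h import *
p=case(-64,-24);print(p)
go(p[0],p[1],100,97.2)
"
```

```text
[482.51265672 -42.83207978]
at [ 448.2 -268.3   31.3] w 22.9 t 33.7 ROW [185.7, 132.4, -69.0] [0.09, 0.12, 19.58]
```

```bash
python3 -m crank '[[0,0,0,-35,0,0,0],[0,0,0,-69,0,0,0],[0,30,20,-69,0,0,5],[0,60,43,-69,0,0,10],[0,90,65,-69,0,0,15],[0,120,86,-69,0,0,19.6],[0,150,107,-69,0,0,19.6],[0,180,128,-69,0,0,19.6],[0,186,132,-69,0,0,19.6],[0,186,132,-69,0,0,19.6]]';python3 -m crank '[[0,0,0,0,0,0,0],[0,0,0,0,0,0,0],[0,0,0,0,0,0,0]]';python3 -c "
from h import *
s=shot('wrist','w21');s=shot('side','s21')
p=case(-64,-24);go(p[0],p[1],100,97.2);crop('s21',180,150,170,150,4,1.5,'s21c')
"
```

```text
time_s: 34.7
tcp_pos: [0.4812, -0.0413, 0.0985]
ee_rot: [-0.0, 0.66, 0.751, -0.0]
force: [-0.5, -0.3, -0.9]
width: 0.023
time_s: 35.0
tcp_pos: [0.4813, -0.0433, 0.0987]
ee_rot: [0.0, 0.662, 0.749, -0.0]
force: [-0.5, -0.0, -1.0]
width: 0.0231
at [481.3 -43.   98.7] w 23.1 t 35.1 ROW [0.1, 1.2, -1.3] [-0.01, 0.0, -0.09]
```

View pics/w21.png

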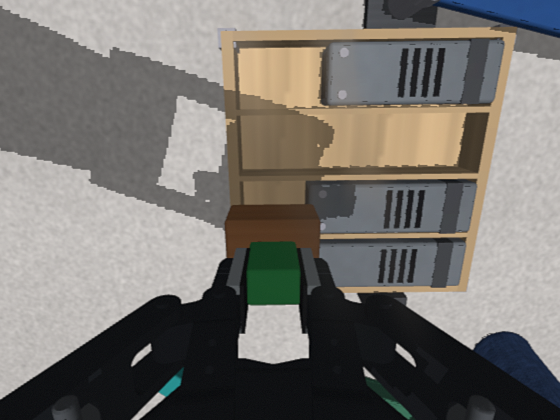

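View pics/s21c.png

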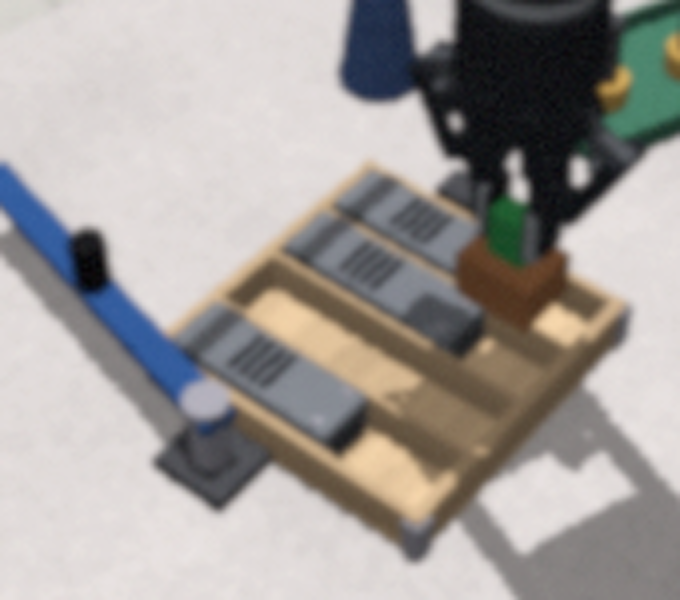

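```bash
python3 -c "
from h import *
crop('w21',205,150,200,150,4,2.5,'w21c')"
```

```text
(no output)
```

View pics/w21c.png

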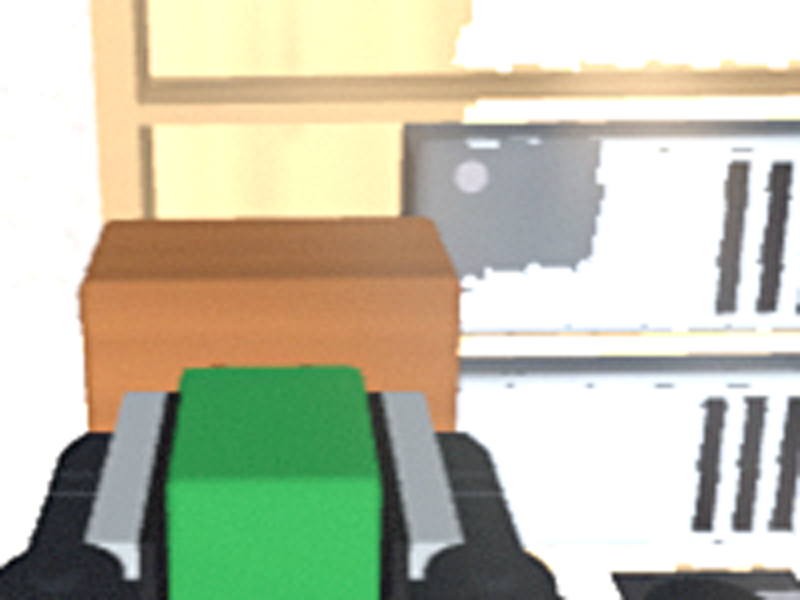

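```bash
python3 -c "
from h import *
s=load('w21')
g=lambda a,b:(205+(a-2)/4,150+(b-2)/4)
for n,(a,b,z) in dict(bl=(80,282,.1158),br=(461,278,.1158),rim=(152,200,.034),rim0=(140,200,.034),uend=(404,200,.04),div=(280,124,.034),divfar=(700,122,.034)).items():
  p=onz(s,*g(a,b),z)*1000; print(n,p.round(1),incase(p).round(1))
"
```

```text
bl [453.8 -25.4 115.8] [-90.3  -3.1]
br [502.  -18.9 115.8] [-41.7  -2.7]
rim [456.7 -38.3  34. ] [-89.  -16.3]
rim0 [454.4 -38.6  34. ] [-91.4 -16.3]
uend [504.  -30.7  40. ] [-41.1 -14.6]
div [479.3 -20.4  34. ] [-64.4  -1.4]
divfar [558.1 -10.2  34. ] [15.1 -1.1]
```

```bash
python3 -m crank '[[0,-0.5,0.5,15,0,0,0],[0,-0.5,0.5,28,0,0,0],[0,-0.5,0.5,34,0,0,0],[0,-0.5,0.5,34,0,0,0],[0,-0.5,0.5,34,0,0,0]]';python3 -c "
from h import *
go(481.9,-43.6,60,97.4)
"
```

```text
time_s: 35.6
tcp_pos: [0.4817, -0.0426, 0.0643]
ee_rot: [-0.0, 0.661, 0.75, -0.0]
force: [0.1, -0.1, -0.6]
width: 0.0227
at [481.7 -42.6  64.3] w 22.7 t 35.6 ROW [-1.0, 0.0, 4.3] [-0.05, -0.01, -0.21]
```

```bash
python3 -m crank '[[0,-1,0,8,0,0,0],[0,-1,0,16,0,0,0],[0,-1,0,22,0,0,0],[0,-1,0,28,0,0,0],[0,-1,0,28,0,0,0]]';python3 -c "
from h import *
go(481.9,-43.6,22.9,97.4)
"
```

```text
time_s: 36.1
tcp_pos: [0.4816, -0.0435, 0.0357]
ee_rot: [-0.001, 0.661, 0.75, -0.0]
force: [0.0, 0.3, -1.3]
width: 0.0226
at [481.6 -43.5  35.7] w 22.6 t 36.1 ROW [-0.1, 0.3, 12.8] [-0.06, -0.03, -0.21]
```

```bash
python3 -m crank '[[0,0,0,5,0,0,0],[0,0,0,9,0,0,0],[0,0,0,12,0,0,0],[0,0,0,13,0,0,0],[0,0,0,14,0,0,0],[0,0,0,14,0,0,0]]'
```

```text
time_s: 36.7
tcp_pos: [0.4823, -0.0437, 0.023]
ee_rot: [0.0, 0.661, 0.75, 0.0]
force: [0.7, 0.3, -0.4]
width: 0.0228
```

```bash
python3 -m crank '[[0,0,0,1,0,0,0],[0,0,0,1.5,0,0,0],[0,0,0,1.5,0,0,0]]'; python3 -m crank '[[40,0,0,0,0,0,0],[40,0,0,0,0,0,0],[40,0,0,0,0,0,0],[40,0,0,-30,0,0,0],[40,0,0,-70,0,0,0],[40,0,0,-110,0,0,0],[40,0,0,-130,0,0,0],[40,0,0,-130,0,0,0],[40,0,0,-130,0,0,0]]';python3 -c "
from h import *
s=shot('wrist','w22');s=shot('side','s22');go(0,0,0,97.2);s=shot('top','t22')
crop('s22',180,150,170,150,4,1.5,'s22c')
"
```

```text
time_s: 37.0
tcp_pos: [0.4824, -0.0437, 0.0229]
ee_rot: [-0.0, 0.661, 0.75, -0.0]
force: [-6.0, 1.0, 10.3]
width: 0.0228
time_s: 37.9
tcp_pos: [0.4819, -0.0436, 0.1508]
ee_rot: [-0.0, 0.661, 0.75, -0.0]
force: [-0.9, 0.2, -1.2]
width: 0.0404
at [480.8 -43.4 149.1] w 40.0 t 38.0 ROW [103.0, -471.1, 150.8] [-0.19, -0.06, -0.01]
```

View pics/s22c.png

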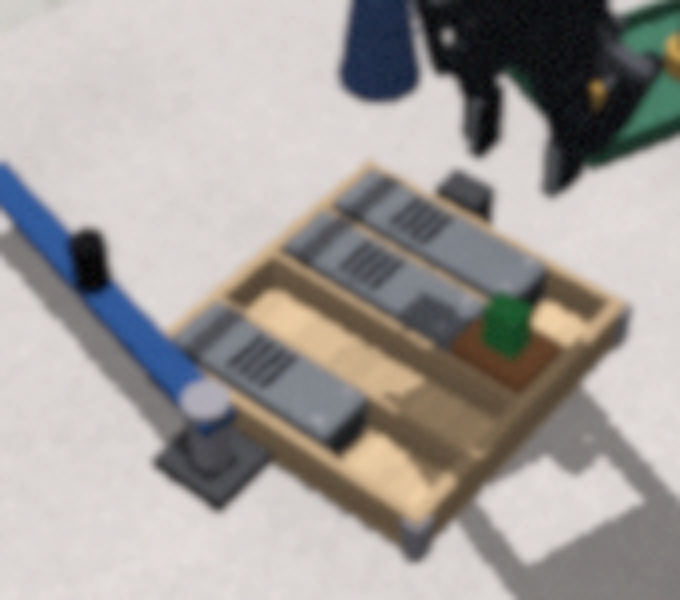

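View pics/w22.png

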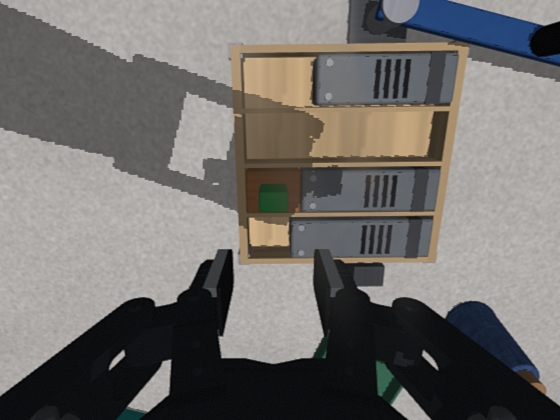

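View pics/t22.png

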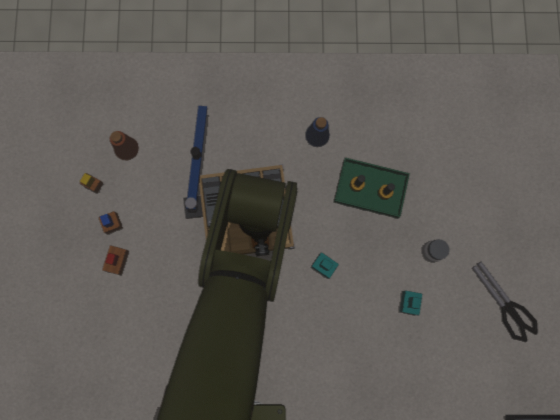

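```bash
python3 -c "
from h import *
go(515,304,150,97.2)"
```

```text
at [480.7 -43.4 148.9] w 40.0 t 38.0 ROW [340.4, 77.4, -0.9] [-0.21, -0.07, -0.02]
```

```bash
python3 -m crank '[[40,40,9,0,0,0,0],[40,80,18,0,0,0,0],[40,120,27,0,0,0,0],[40,160,36,0,0,0,0],[40,200,45,0,0,0,0],[40,240,54,0,0,0,0],[40,280,63,0,0,0,0],[40,320,72,0,0,0,0],[40,340,77,0,0,0,0],[40,340,77,0,0,0,0]]';python3 -m crank '[[40,0,0,0,0,0,0],[40,0,0,0,0,0,0],[40,0,0,0,0,0,0]]';python3 -c "
from h import *
s=shot('wrist','w23');go(515,304,150,97.2)
crop('w23',210,140,130,110,6,3,'w23c')
"
```

```text
time_s: 39.05
tcp_pos: [0.5152, 0.3049, 0.1495]
ee_rot: [-0.001, 0.66, 0.751, -0.001]
force: [-0.6, -0.2, 1.2]
width: 0.0401
time_s: 39.35
tcp_pos: [0.516, 0.3019, 0.1511]
ee_rot: [0.0, 0.662, 0.749, -0.0]
force: [-0.8, -0.4, -0.4]
width: 0.0398
at [516.  302.1 151.3] w 39.6 t 39.4 ROW [2.0, -0.8, 1.3] [-0.0, 0.01, -0.1]
```

View pics/w23.png

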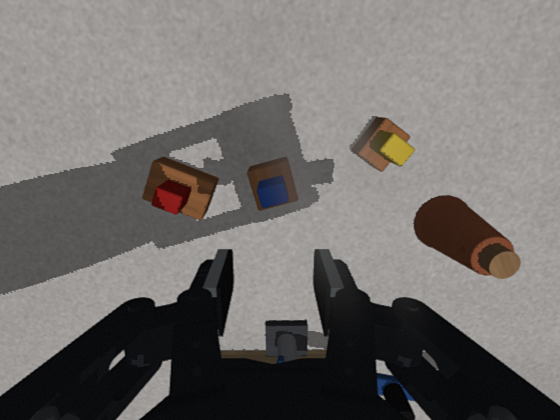

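View pics/w23c.png

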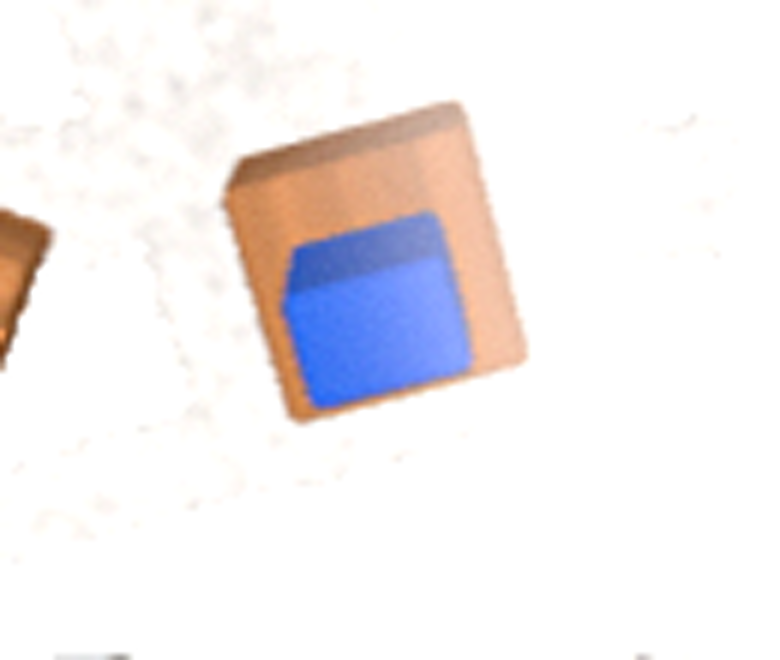

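```bash
python3 -c "
from h import *
s=load('w23')
g=lambda L:[(210+(a-3)/6,140+(b-3)/6) for a,b in L]
quad(s,g([(285,300),(445,260),(471,370),(316,410)]),.066)
quad(s,g([(225,195),(465,128),(527,360),(295,422)]),.034)
go(517,308,12,112)
"
```

```text
ctr [514.8 307.3]
  edge 22.8 21.5
  edge 16.2 110.6
  edge 22.5 22.2
  edge 16.5 111.5
ctr [514.5 307.5]
  edge 38.1 22.8
  edge 38.1 112.7
  edge 38.1 22.7
  edge 38.0 112.7
at [516.  302.1 151.3] w 39.6 t 39.4 ROW [5.8, 1.7, 139.3] [-0.0, 0.01, -14.9]
```

```bash
python3 -c "
from h import *
go(514.7,307.4,14,112.2)"
```

```text
at [516.  302.1 151.3] w 39.6 t 39.4 ROW [5.5, -0.7, 137.3] [-0.0, 0.01, -15.1]
```

```bash
python3 -m crank '[[40,5,-1,40,0,0,-8],[40,5,-1,85,0,0,-15.1],[40,5,-1,120,0,0,-15.1],[40,5,-1,134,0,0,-15.1],[40,5,-1,138,0,0,-15.1],[40,5,-1,138,0,0,-15.1],[40,5,-1,138,0,0,-15.1]]'; python3 -c "
from h import *
go(514.7,307.4,15,112.2)"; python3 -m crank '[[0,0,0,1,0,0,0],[0,0,0,1,0,0,0],[0,0,0,1,0,0,0],[0,0,0,1,0,0,0],[0,0,0,1,0,0,0]]' 60;python3 -m crank '[[0,0,0,-5,0,0,0],[0,0,0,-40,0,0,0],[0,0,0,-75,0,0,0],[0,0,0,-90,0,0,0],[0,0,0,-90,0,0,0]]'; python3 -c "
from h import *
s=shot('wrist','w24')
p=case(-69,-72);print(p);go(p[0],p[1],105,97.2)"
```

```text
time_s: 40.1
tcp_pos: [0.5162, 0.3089, 0.0158]
ee_rot: [0.001, 0.557, 0.83, 0.002]
force: [-0.3, -0.1, 0.6]
width: 0.04
at [516.2 308.9  15.8] w 40.0 t 40.1 ROW [-0.8, -1.9, 0.7] [0.24, -0.02, 0.07]
time_s: 40.6
tcp_pos: [0.5159, 0.3089, 0.0146]
ee_rot: [0.001, 0.557, 0.83, 0.002]
force: [-0.6, -1.2, 6.0]
width: 0.0231
time_s: 41.1
tcp_pos: [0.5161, 0.3091, 0.1053]
ee_rot: [0.001, 0.557, 0.83, 0.003]
force: [0.3, 0.4, -1.4]
width: 0.0231
[483.56807843 -91.08025161]
at [514.7 308.3 102.8] w 22.7 t 41.1 ROW [-357.8, -180.2, -2.5] [0.1, -0.02, 15.08]
```

View pics/w24.png

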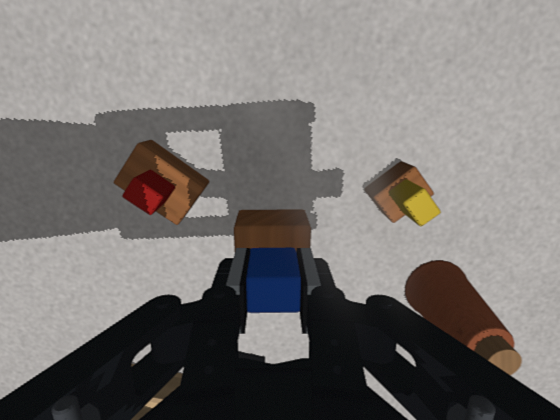

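```bash
python3 -m crank '[[0,-15,-10,-20,0,0,3],[0,-55,-30,-20,0,0,8],[0,-95,-50,-20,0,0,15],[0,-135,-70,-20,0,0,15],[0,-175,-90,-20,0,0,15],[0,-215,-110,-20,0,0,15],[0,-255,-130,-20,0,0,15],[0,-295,-150,-20,0,0,15],[0,-335,-170,-20,0,0,15],[0,-358,-181,-20,0,0,15]]';python3 -m crank '[[0,0,0,10,0,0,0],[0,0,0,18,0,0,0],[0,0,0,18,0,0,0],[0,0,0,18,0,0,0]]';python3 -c "
from h import *
s=shot('wrist','w25')
p=case(-69,-72);go(p[0],p[1],105,97.2)
crop('w25',205,140,200,150,4,2.5,'w25c')
"
```

```text
time_s: 42.15
tcp_pos: [0.4804, -0.094, 0.1194]
ee_rot: [-0.002, 0.662, 0.75, -0.001]
force: [0.3, 0.3, -1.5]
width: 0.0228
time_s: 42.55
tcp_pos: [0.4818, -0.0904, 0.1029]
ee_rot: [-0.001, 0.66, 0.751, -0.0]
force: [-0.3, 0.8, -0.7]
width: 0.0229
at [482.4 -90.6 103.6] w 23.1 t 42.6 ROW [-0.6, 1.1, -1.4] [-0.06, -0.04, 0.19]
```

View pics/w25c.png

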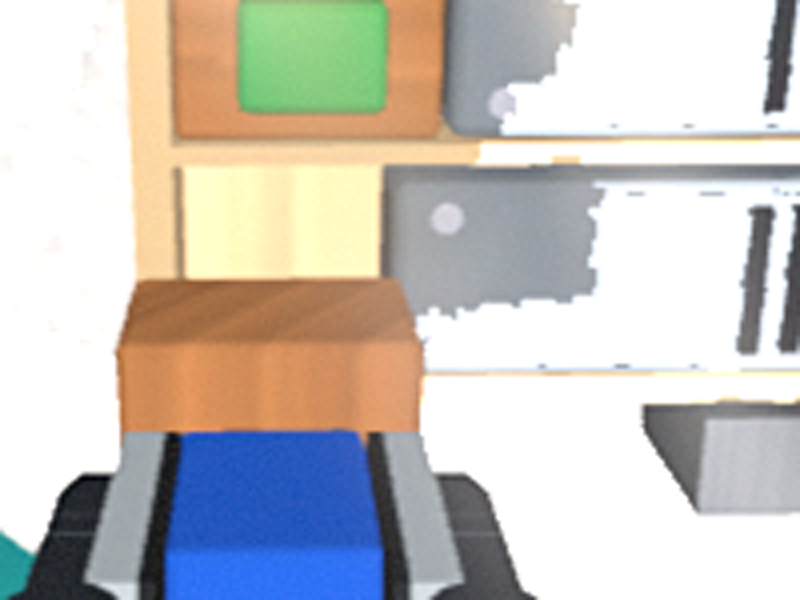

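```bash
python3 -c "
from h import *
s=load('w25')
g=lambda a,b:(205+(a-2)/4,140+(b-2)/4)
for n,(a,b,z) in dict(bl=(117,343,.123),br=(424,343,.123),rim=(176,230,.034),uend=(391,230,.04),div=(280,165,.034),divfar=(700,165,.034)).items():
  p=onz(s,*g(a,b),z)*1000; print(n,p.round(1),incase(p).round(1))
"
```

```text
bl [459.5 -73.8 123. ] [-90.7 -51.8]
br [497.8 -68.8 123. ] [-52.1 -51.7]
rim [461.3 -84.2  34. ] [-90.3 -62.4]
uend [502.2 -77.1  40. ] [-48.8 -60.5]
div [479.8 -68.7  34. ] [-70.  -49.3]
divfar [560.  -58.2  34. ] [ 10.9 -49. ]
```

```bash
python3 -m crank '[[0,0.5,1.8,15,0,0,0.2],[0,0.5,1.8,30,0,0,0.2],[0,0.5,1.8,44,0,0,0.2],[0,0.5,1.8,44,0,0,0.2],[0,0.5,1.8,44,0,0,0.2]]';python3 -c "
from h import *
go(484.1,-89.9,58,97.2)
"
```

```text
time_s: 43.1
tcp_pos: [0.4837, -0.0908, 0.0592]
ee_rot: [-0.001, 0.662, 0.749, -0.0]
force: [-0.8, 0.5, -1.4]
width: 0.0228
at [483.7 -90.8  59.2] w 22.8 t 43.1 ROW [0.9, 0.6, 1.2] [-0.1, -0.05, -0.11]
```

```bash
python3 -m crank '[[0,0.9,0.6,5,0,0,0],[0,0.9,0.6,12,0,0,0],[0,0.9,0.6,20,0,0,0],[0,0.9,0.6,26,0,0,0],[0,0.9,0.6,26,0,0,0]]';python3 -c "
from h import *
go(484.1,-89.9,21,97.2)
"
```

```text
time_s: 43.6
tcp_pos: [0.4837, -0.0897, 0.0327]
ee_rot: [-0.001, 0.662, 0.749, -0.001]
force: [0.8, 0.3, -1.5]
width: 0.0228
at [483.7 -89.7  32.7] w 22.8 t 43.6 ROW [-0.2, 0.4, 11.7] [-0.14, -0.07, -0.12]
```

```bash
python3 -m crank '[[0,0,0,5,0,0,0],[0,0,0,9,0,0,0],[0,0,0,11,0,0,0],[0,0,0,12.5,0,0,0],[0,0,0,13.5,0,0,0],[0,0,0,13.5,0,0,0]]'
```

```text
time_s: 44.2
tcp_pos: [0.4849, -0.0901, 0.0208]
ee_rot: [0.0, 0.662, 0.749, 0.0]
force: [-0.2, -0.6, -1.3]
width: 0.023
```

```bash
python3 -m crank '[[0,0,0,1,0,0,0],[0,0,0,2,0,0,0],[0,0,0,2,0,0,0]]'; python3 -m crank '[[40,0,0,0,0,0,0],[40,0,0,0,0,0,0],[40,0,0,0,0,0,0],[40,0,0,-30,0,0,0],[40,0,0,-70,0,0,0],[40,0,0,-110,0,0,0],[40,0,0,-130,0,0,0],[40,0,0,-130,0,0,0],[40,0,0,-130,0,0,0]]';python3 -c "
from h import *
s=shot('wrist','w26');s=shot('side','s26');go(425,285,150,97.2);s=shot('top','t26')
crop('s26',180,150,170,150,4,1.5,'s26c')
"
```

```text
time_s: 44.5
tcp_pos: [0.4851, -0.0902, 0.0206]
ee_rot: [-0.0, 0.662, 0.75, -0.0]
force: [-6.7, 1.5, 10.6]
width: 0.0231
time_s: 45.4
tcp_pos: [0.4847, -0.09, 0.1483]
ee_rot: [-0.0, 0.662, 0.749, 0.0]
force: [0.4, -0.3, 0.0]
width: 0.04
at [483.6 -89.7 146.6] w 40.0 t 45.5 ROW [379.1, -11.9, -2.8] [-0.18, -0.08, -0.12]
```

View pics/s26c.png

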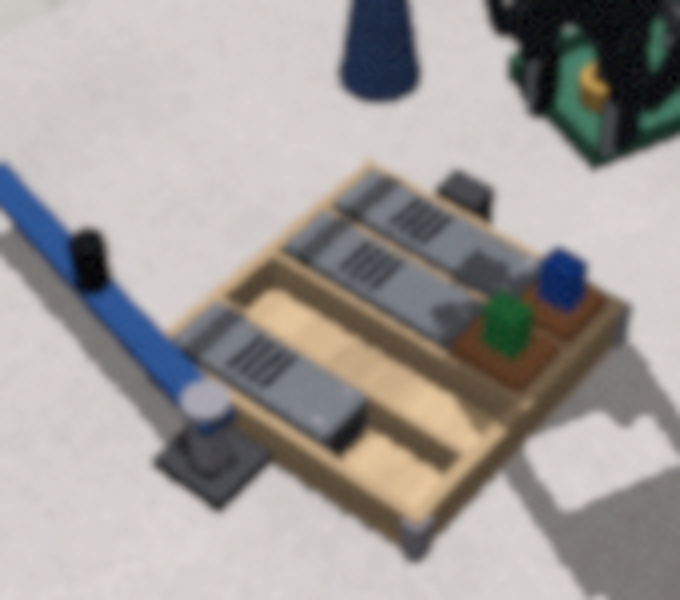

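View pics/w26.png

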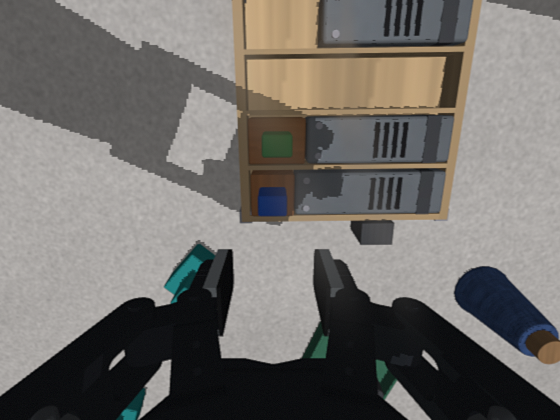

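Blue and green are both seated flush. Next is the red block.

```bash
python3 -m crank '[[40,40,-1,0,0,0,0],[40,80,-3,0,0,0,0],[40,120,-4,0,0,0,0],[40,160,-5,0,0,0,0],[40,200,-6,0,0,0,0],[40,240,-8,0,0,0,0],[40,280,-9,0,0,0,0],[40,320,-10,0,0,0,0],[40,360,-11,0,0,0,0],[40,379,-12,0,0,0,0]]';python3 -m crank '[[40,0,0,0,0,0,0],[40,0,0,0,0,0,0],[40,0,0,0,0,0,0]]';python3 -c "
from h import *
s=shot('wrist','w27');go(425,285,150,97.2)
crop('w27',210,120,130,120,6,3,'w27c')
"
```

```text
time_s: 46.55
tcp_pos: [0.4245, 0.2867, 0.1469]
ee_rot: [-0.001, 0.661, 0.75, -0.001]
force: [0.8, -0.7, -0.4]
width: 0.0399
time_s: 46.85
tcp_pos: [0.4259, 0.2835, 0.1478]
ee_rot: [-0.0, 0.662, 0.749, -0.001]
force: [-0.6, 0.2, -0.3]
width: 0.0404
at [426.2 283.5 148.1] w 40.1 t 46.9 ROW [1.7, -1.0, -1.9] [-0.05, 0.03, -0.2]
```

View pics/w27.png

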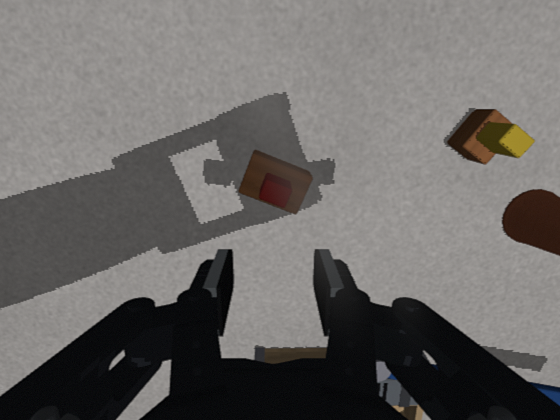

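View pics/w27c.png

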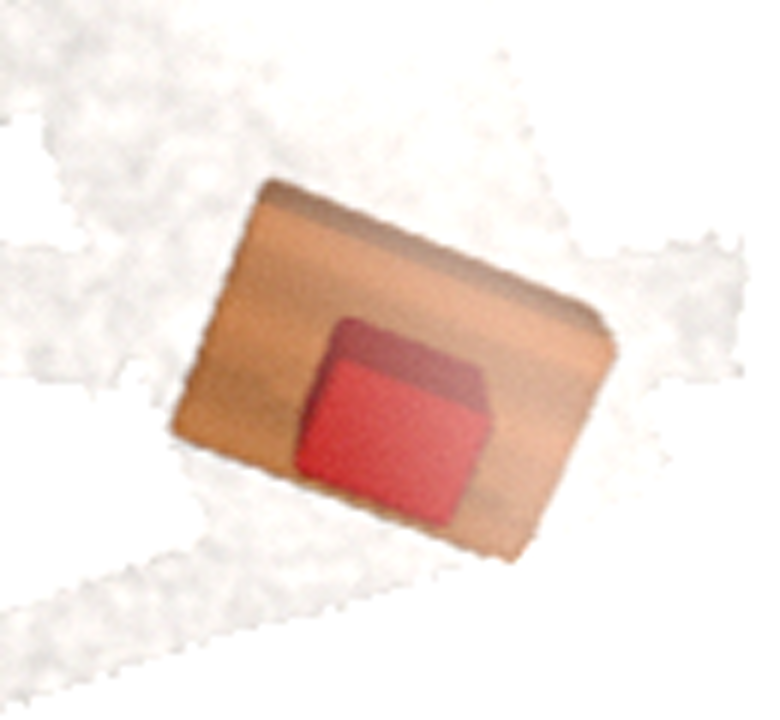

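```bash
python3 -c "
from h import *
s=load('w27')
g=lambda L:[(210+(a-3)/6,120+(b-3)/6) for a,b in L]
quad(s,g([(332,358),(492,418),(448,525),(296,465)]),.066)
quad(s,g([(262,200),(617,348),(517,560),(173,432)]),.034)
go(426,289,14,75)
"
```

```text
ctr [426.1 291.8]
  edge 23.3 166.0
  edge 16.4 76.2
  edge 22.7 164.6
  edge 15.9 78.4
ctr [426.4 291.8]
  edge 58.2 164.3
  edge 37.1 74.0
  edge 57.5 165.7
  edge 38.5 75.0
at [426.2 283.5 148.1] w 40.1 t 46.9 ROW [5.6, 0.6, 134.1] [-0.04, 0.04, 22.0]
```

```bash
python3 -c "
from h import *
go(426.2,291.8,14,75)"
```

```text
at [426.2 283.5 148.1] w 40.1 t 46.9 ROW [8.4, 1.2, 134.1] [-0.04, 0.04, 22.0]
```

```bash
python3 -m crank '[[40,8,0,40,0,0,8],[40,8,0,80,0,0,16],[40,8,0,112,0,0,22],[40,8,0,130,0,0,22],[40,8,0,135,0,0,22],[40,8,0,135,0,0,22],[40,8,0,135,0,0,22]]'; python3 -c "
from h import *
go(426.2,291.8,15,75)"; python3 -m crank '[[0,0,0,1,0,0,0],[0,0,0,1,0,0,0],[0,0,0,1,0,0,0],[0,0,0,1,0,0,0],[0,0,0,1,0,0,0]]' 60;python3 -m crank '[[0,0,0,-5,0,0,0],[0,0,0,-40,0,0,0],[0,0,0,-75,0,0,0],[0,0,0,-90,0,0,0],[0,0,0,-90,0,0,0]]'; python3 -c "
from h import *
s=shot('wrist','w28')
p=case(-59.5,72.5);print(p);go(p[0],p[1],105,97.2)"
```

```text
time_s: 47.6
tcp_pos: [0.4264, 0.2927, 0.0152]
ee_rot: [0.0, 0.793, 0.609, 0.001]
force: [0.5, 0.7, 0.8]
width: 0.0398
at [426.4 292.7  15.2] w 39.8 t 47.6 ROW [-0.9, 0.0, 0.2] [0.1, -0.09, 0.05]
time_s: 48.1
tcp_pos: [0.4267, 0.2931, 0.0145]
ee_rot: [0.0, 0.793, 0.609, 0.002]
force: [1.3, -1.3, 6.3]
width: 0.0228
time_s: 48.6
tcp_pos: [0.4266, 0.2934, 0.1052]
ee_rot: [0.0, 0.793, 0.609, 0.003]
force: [0.4, -0.2, -1.1]
width: 0.0231
[474.88251584  53.47098845]
at [425.3 292.7 103. ] w 22.4 t 48.6 ROW [-218.4, 109.5, -2.1] [0.06, -0.05, -22.11]
```

View pics/w28.png

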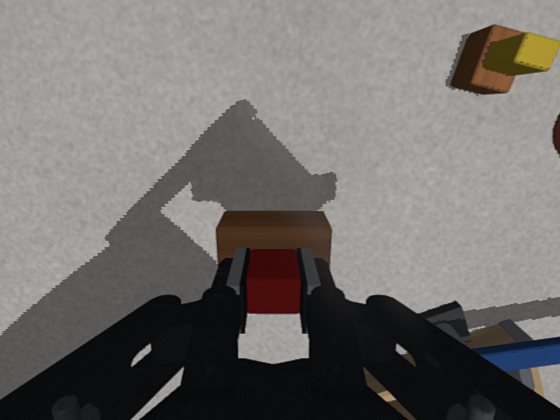

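```bash
python3 -m crank '[[0,-20,10,-10,0,0,-4],[0,-55,27,-10,0,0,-8],[0,-90,45,-10,0,0,-16],[0,-125,63,-10,0,0,-22.1],[0,-160,80,-10,0,0,-22.1],[0,-195,98,-10,0,0,-22.1],[0,-218,109.5,-2,0,0,-22.1],[0,-218,109.5,-2,0,0,-22.1]]';python3 -m crank '[[0,0,0,0,0,0,0],[0,0,0,0,0,0,0],[0,0,0,0,0,0,0]]';python3 -c "
from h import *
s=shot('wrist','w29')
p=case(-59.5,72.5);go(p[0],p[1],105,97.2)
crop('w29',205,140,200,150,4,2.5,'w29c')
"
```

```text
time_s: 49.45
tcp_pos: [0.4728, 0.0512, 0.101]
ee_rot: [-0.002, 0.663, 0.749, -0.002]
force: [0.3, 0.7, -1.7]
width: 0.0231
time_s: 49.75
tcp_pos: [0.4745, 0.0546, 0.1043]
ee_rot: [-0.0, 0.661, 0.751, -0.0]
force: [0.1, 0.4, -0.8]
width: 0.023
at [474.6  54.6 104.5] w 23.1 t 49.8 ROW [-1.2, 0.1, -0.5] [-0.02, -0.01, 0.08]
```

View pics/w29c.png

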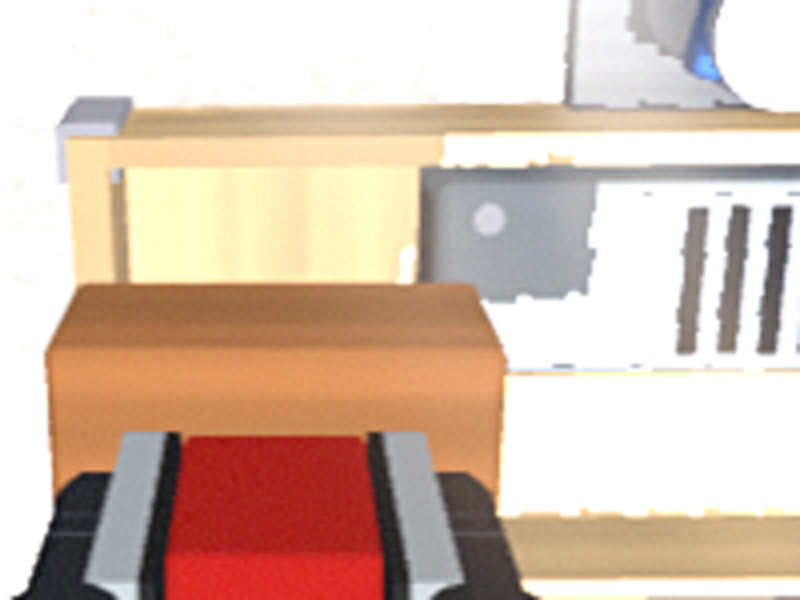

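```bash
python3 -c "
from h import *
s=load('w29')
g=lambda a,b:(205+(a-2)/4,140+(b-2)/4)
for n,(a,b,z) in dict(bl=(47,352,.124),br=(507,352,.124),rim=(111,240,.034),uend=(428,240,.04),div=(280,167,.034),divfar=(700,166,.034)).items():
  p=onz(s,*g(a,b),z)*1000; print(n,p.round(1),incase(p).round(1))
"
```

```text
bl [443.4  68.8 124. ] [-88.8  91.7]
br [501.   76.2 124. ] [-30.7  91.8]
rim [441.4  56.8  34. ] [-92.3  80. ]
uend [502.5  66.4  40. ] [-30.5  81.8]
div [472.6  75.6  34. ] [-59.   94.8]
divfar [553.3  86.1  34. ] [22.4 95.1]
```

```bash
python3 -m crank '[[0,1,-1.6,15,0,0,0],[0,1,-1.6,30,0,0,0],[0,1,-1.6,44,0,0,0],[0,1,-1.6,44,0,0,0],[0,1,-1.6,44,0,0,0]]';python3 -c "
from h import *
go(472.9,55.5,58,97.3)
"
```

```text
time_s: 50.3
tcp_pos: [0.4727, 0.0546, 0.06]
ee_rot: [-0.001, 0.661, 0.75, -0.0]
force: [0.1, 0.1, -0.8]
width: 0.0228
at [472.7  54.6  60. ] w 22.8 t 50.3 ROW [0.8, 0.4, 2.0] [-0.08, -0.01, -0.1]
```

```bash
python3 -m crank '[[0,0.8,0,5,0,0,0],[0,0.8,0,12,0,0,0],[0,0.8,0,20,0,0,0],[0,0.8,0,26,0,0,0],[0,0.8,0,26,0,0,0]]';python3 -c "
from h import *
go(472.9,55.5,20.6,97.3)
"
```

```text
time_s: 50.8
tcp_pos: [0.4724, 0.0552, 0.0335]
ee_rot: [-0.001, 0.661, 0.75, -0.001]
force: [-0.3, 0.2, -1.5]
width: 0.0227
at [472.4  55.2  33.5] w 22.7 t 50.8 ROW [0.2, 0.6, 12.9] [-0.09, -0.01, -0.12]
```

```bash
python3 -m crank '[[0,0,0,5,0,0,0],[0,0,0,9,0,0,0],[0,0,0,12,0,0,0],[0,0,0,13.5,0,0,0],[0,0,0,14.5,0,0,0],[0,0,0,15.5,0,0,0],[0,0,0,15.5,0,0,0]]'
```

```text
time_s: 51.5
tcp_pos: [0.473, 0.0552, 0.0204]
ee_rot: [-0.0, 0.661, 0.75, -0.001]
force: [-4.2, -0.3, 6.4]
width: 0.0231
```

```bash
python3 -m crank '[[40,0,0,0,0,0,0],[40,0,0,0,0,0,0],[40,0,0,0,0,0,0],[40,0,0,-30,0,0,0],[40,0,0,-70,0,0,0],[40,0,0,-110,0,0,0],[40,0,0,-150,0,0,0],[40,0,0,-150,0,0,0],[40,0,0,-150,0,0,0]]';python3 -c "
from h import *
s=shot('wrist','w30');s=shot('side','s30');s=shot('top','t30');go(0,0,0,97.2)
crop('s30',160,140,180,150,4,1.5,'s30c')
"
```

```text
time_s: 52.4
tcp_pos: [0.4739, 0.0553, 0.1705]
ee_rot: [0.001, 0.661, 0.75, 0.001]
force: [-0.4, 0.3, -0.7]
width: 0.0397
at [471.9  55.2 167.2] w 40.1 t 52.5 ROW [4.2, -474.5, 168.8] [-0.19, -0.02, -0.01]
```

View pics/s30c.png

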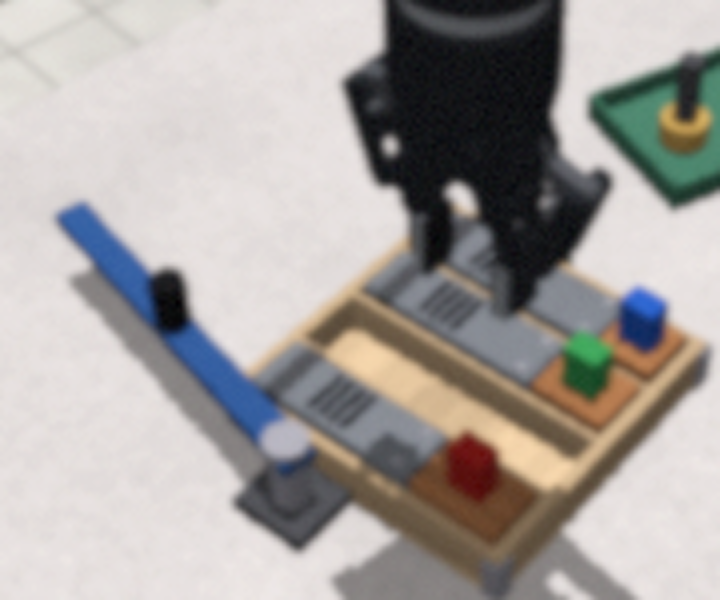

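View pics/w30.png

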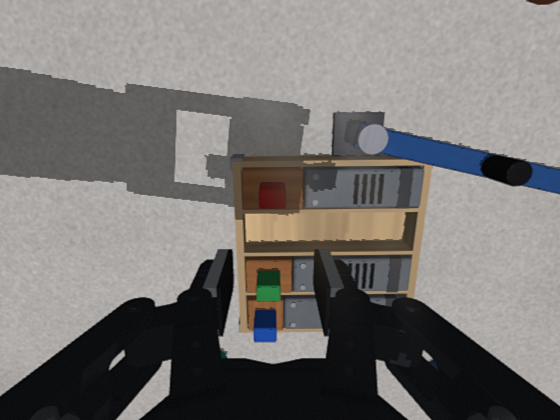

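```bash
python3 -c "
from h import *
crop('w30',330,100,230,120,3,2.5,'w30c');crop('top0',170,95,60,130,5,3,'t0k')"
```

```text
(no output)
```

View pics/w30c.png

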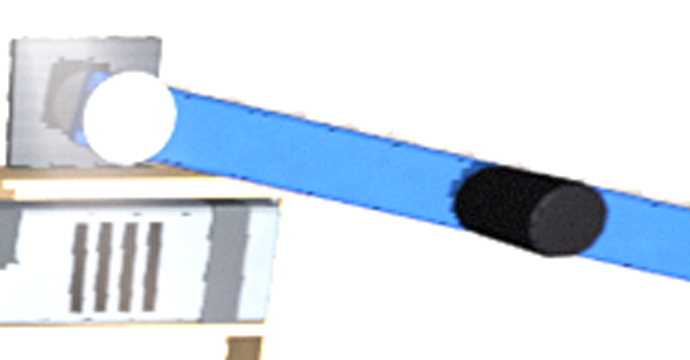

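View pics/t0k.png

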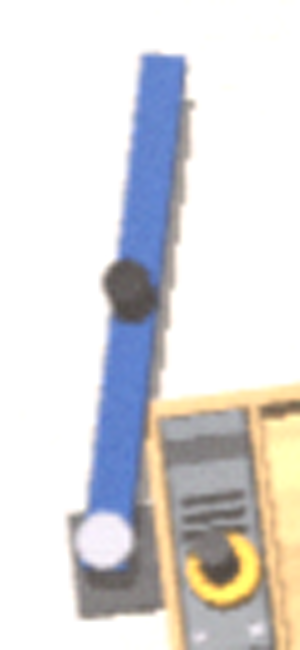

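```bash
python3 -c "
from h import *
w=load('w30');t=load('top0');s=load('s30')
k1=onz(w,330+(568-1)/3,100+(217-1)/3,.089)*1000
k2=onz(t,170+(125-2)/5,95+(283-2)/5,.089)*1000
print(k1,k2, incase(k1),incase(k2)); print(onz(s,201.5,209.5,.089)*1000)
h=case(30,122);print('hinge',h)
# bar end mid top (z55)
e=onz(t,170+(163-2)/5,95+(55-2)/5,.055)*1000; print('end',e)
for k in (k1,k2,e):
  d=incase(k)-np.array([30,122]); print(np.hypot(*d), 'phi',np.arctan2(d[0],-d[1]))
"
```

```text
[667.59154227 105.79188115  89.        ] [669.32333462 104.8469317   89.        ] [138.24700486 100.25548142] [139.84670794  99.10093204]
[667.68209204 103.51240356  89.        ]
hinge [557.47278654 113.79799057]
end [791.17264141  94.24868451  55.        ]
110.40941151125885 phi 1.3725559974869317
112.20813944901028 phi 1.3652758505878686
234.51609226682314 phi 1.3616755834097407
```

```bash
python3 -c "
from h import *
go(668.2,104.8,160,175.4)"
```

```text
at [471.9  55.2 167.2] w 40.1 t 52.5 ROW [24.6, 201.0, 6.6] [-0.14, -0.15, -78.21]
```

```bash
python3 -m crank '[[32,3,25,0,0,0,-8],[32,6,50,0,0,0,-16],[32,9,75,0,0,0,-24],[32,12,100,0,0,0,-32],[32,15,125,0,0,0,-40],[32,18,150,0,0,0,-48],[32,21,175,5,0,0,-56],[32,24,200,5,0,0,-64],[32,25,201,5,0,0,-72],[32,25,201,5,0,0,-78.2]]';python3 -m crank '[[32,0,0,0,0,0,0],[32,0,0,0,0,0,0],[32,0,0,0,0,0,0]]';python3 -c "
from h import *
s=shot('wrist','w31');go(668.2,104.8,40,175.4)
"
```

```text
time_s: 53.55
tcp_pos: [0.6688, 0.1053, 0.161]
ee_rot: [-0.002, 0.038, 0.999, -0.0]
force: [0.1, -0.3, -0.4]
width: 0.0316
time_s: 53.85
tcp_pos: [0.6688, 0.1051, 0.1633]
ee_rot: [-0.001, 0.041, 0.999, -0.0]
force: [-0.3, -0.2, -0.4]
width: 0.0321
at [669.  105.1 163.7] w 31.6 t 53.9 ROW [0.6, -0.4, 123.7] [-0.01, -0.05, -0.09]
```

View pics/w31.png

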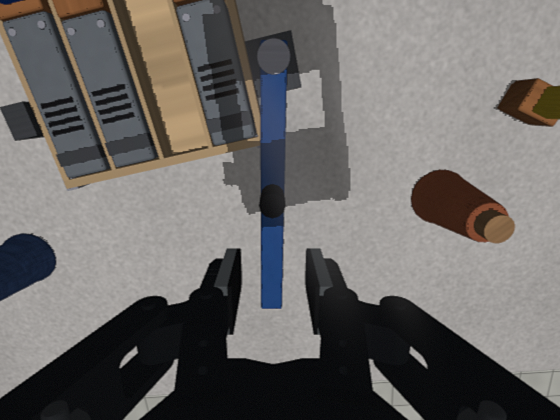

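```bash
python3 -m crank '[[32,0,0,40,0,0,0],[32,0,0,80,0,0,0],[32,0,0,110,0,0,0],[32,0,0,125,0,0,0],[32,0,0,125,0,0,0],[32,0,0,125,0,0,0]]';python3 -c "
from h import *
s=shot('side','s32');crop('s32',160,140,180,150,4,1.5,'s32c')
st=ctrl.state();print(st['tcp_pos'],st['force'])
# arc rows
H=np.array([555.5,114.]);Rr=113
Rc=rot(st['ee_rot']);p=st['tcp_pos']*1000
b0=-4.6
for b in range(-8,-90,-4):
    t=H+Rr*np.array([np.cos(np.radians(b)),np.sin(np.radians(b))])
    t0=H+Rr*np.array([np.cos(np.radians(b0)),np.sin(np.radians(b0))])
    d=Rc.inv().apply([*(t-t0),0]); print(b,d.round(1)[:2],b0-b)
"
```

```text
time_s: 54.5
tcp_pos: [0.6703, 0.1053, 0.0407]
ee_rot: [0.001, 0.04, 0.999, 0.0]
force: [1.1, 0.2, 0.1]
width: 0.0317
[0.67103791 0.1053239  0.04167152] [0.48626027 0.07827768 0.00733199]
-8 [ 0.2 -6.7] 3.4000000000000004
-12 [  0.9 -14.6] 7.4
-16 [  2.2 -22.3] 11.4
-20 [  4. -30.] 15.4
-24 [  6.4 -37.5] 19.4
-28 [  9.3 -44.9] 23.4
-32 [ 12.7 -52. ] 27.4
-36 [ 16.5 -58.9] 31.4
-40 [ 20.9 -65.5] 35.4
-44 [ 25.6 -71.7] 39.4
-48 [ 30.9 -77.7] 43.4
-52 [ 36.5 -83.2] 47.4
-56 [ 42.5 -88.3] 51.4
-60 [ 48.8 -93. ] 55.4
-64 [ 55.4 -97.3] 59.4
-68 [  62.4 -101.1] 63.4
-72 [  69.5 -104.4] 67.4
-76 [  76.9 -107.1] 71.4
-80 [  84.5 -109.4] 75.4
-84 [  92.2 -111.1] 79.4
-88 [ 100.  -112.3] 83.4
```

View pics/s32c.png

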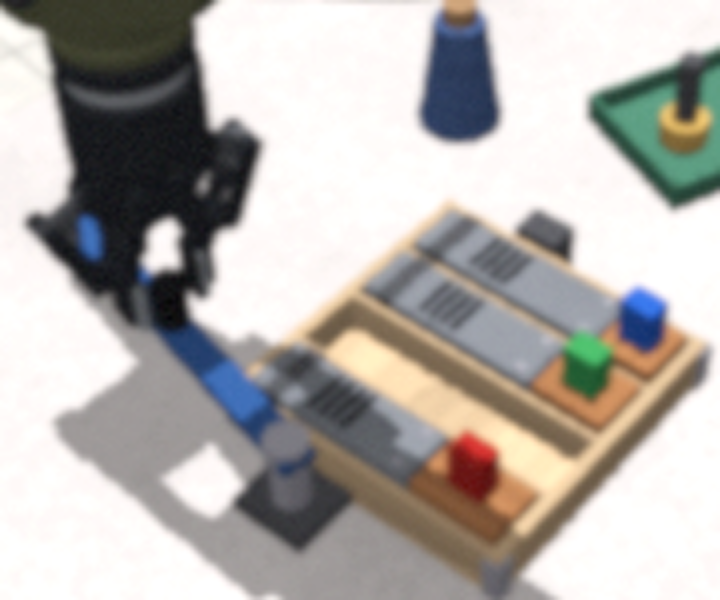

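```bash
python3 -m crank '[[32,0.2,-6.7,0,0,0,3.4],[32,0.9,-14.6,0,0,0,7.4],[32,2.2,-22.3,0,0,0,11.4],[32,4,-30,0,0,0,15.4],[32,6.4,-37.5,0,0,0,19.4],[32,9.3,-44.9,0,0,0,23.4],[32,12.7,-52,0,0,0,27.4],[32,16.5,-58.9,0,0,0,31.4],[32,20.9,-65.5,0,0,0,35.4],[32,25.6,-71.7,0,0,0,39.4]]';python3 -c "
from h import *
s=shot('side','s33');crop('s33',160,140,180,150,4,1.5,'s33c')
st=ctrl.state();print(st['tcp_pos'],st['force'])
H=np.array([555.5,114.]);Rr=113
b0=-44
t=H+Rr*np.array([np.cos(np.radians(b0)),np.sin(np.radians(b0))]);go(t[0],t[1],40,136)
Rc=rot(st['ee_rot'])
for b in range(-48,-98,-4):
    t=H+Rr*np.array([np.cos(np.radians(b)),np.sin(np.radians(b))])
    t0=H+Rr*np.array([np.cos(np.radians(b0)),np.sin(np.radians(b0))])
    d=Rc.inv().apply([*(t-t0),0]); print(b,d.round(1)[:2],b0-b)
"
```

```text
time_s: 55.55
tcp_pos: [0.6403, 0.0355, 0.0425]
ee_rot: [0.003, 0.376, 0.927, 0.001]
force: [0.3, 0.4, -0.2]
width: 0.0324
[0.63935205 0.03479128 0.04221153] [ 0.73527165 -0.3444354  -0.22625376]
at [639.4  34.8  42.2] w 32.4 t 55.6 ROW [2.3, -1.3, 2.2] [0.15, 0.2, -0.31]
-48 [ 0.2 -7.9] 4
-52 [  1.  -15.7] 8
-56 [  2.3 -23.5] 12
-60 [  4.2 -31.2] 16
-64 [  6.6 -38.7] 20
-68 [  9.5 -46. ] 24
-72 [ 12.9 -53.1] 28
-76 [ 16.8 -60. ] 32
-80 [ 21.2 -66.5] 36
-84 [ 26.  -72.8] 40
-88 [ 31.3 -78.7] 44
-92 [ 36.9 -84.2] 48
-96 [ 42.9 -89.3] 52
```

View pics/s33c.png

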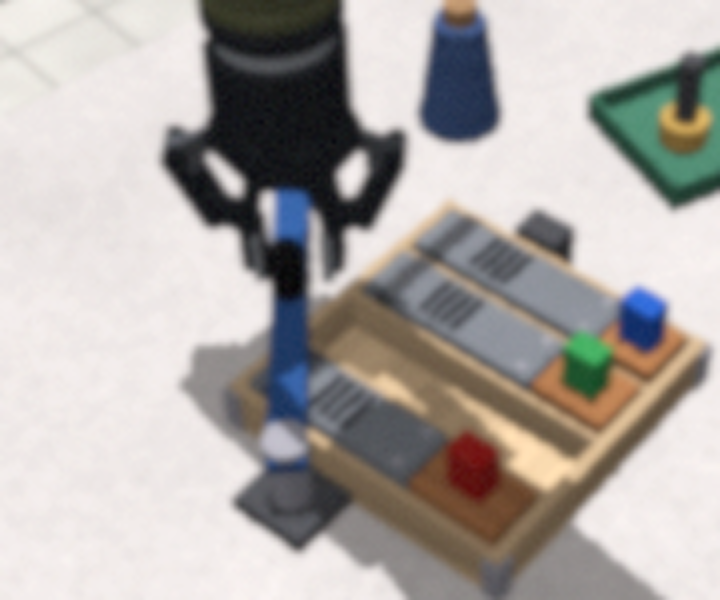

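The bar is swinging along with the fingers. I'll continue to the stop, with the last part slower.

```bash
python3 -m crank '[[32,1,-7.9,1,0,0,4],[32,2,-15.7,1,0,0,8],[32,3.5,-23.5,1,0,0,12],[32,5.2,-31.2,1,0,0,16],[32,7.6,-38.7,1,0,0,20],[32,10.5,-46,1,0,0,24],[32,13.5,-53.1,1,0,0,28],[32,17,-60,1,0,0,32],[32,21.2,-66.5,1,0,0,36],[32,21.2,-66.5,1,0,0,36]]';python3 -c "
from h import *
s=shot('side','s34');crop('s34',160,140,180,150,4,1.5,'s34c')
s=shot('wrist','w34')
p=case(30,7);go(p[0],p[1],40,97.2)"
```

```text
time_s: 56.6
tcp_pos: [0.5776, 0.0026, 0.0403]
ee_rot: [0.001, 0.643, 0.766, 0.001]
force: [0.3, 0.4, -0.5]
width: 0.0319
at [577.9   2.7  39.9] w 31.8 t 56.7 ROW [-1.9, -6.4, -0.1] [0.16, 0.04, 2.9]
```

View pics/w34.png

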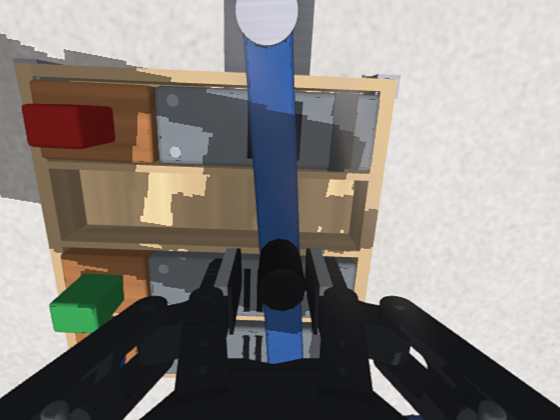

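```bash
python3 -m crank '[[32,-1,-3,0,0,0,1.5],[32,-1,-5,0,0,0,3],[32,-1,-7,0,0,0,3],[32,-1,-9,0,0,0,3],[32,-1,-10,0,0,0,3],[32,-1,-10,0,0,0,3]]'; python3 -m crank '[[32,0,-1,0,0,0,0],[32,0,-2,0,0,0,0],[32,0,-2,0,0,0,0]]'; python3 -m crank '[[32,0,-1,0,0,0,0],[32,0,-2,0,0,0,0],[32,0,-2,0,0,0,0]]'
```

```text
time_s: 57.3
tcp_pos: [0.5666, -0.0, 0.0381]
ee_rot: [-0.0, 0.663, 0.749, -0.0]
force: [-0.0, -0.2, -0.9]
width: 0.0319
time_s: 57.6
tcp_pos: [0.5656, -0.0002, 0.0382]
ee_rot: [0.001, 0.663, 0.749, 0.001]
force: [6.0, -0.6, -3.0]
width: 0.0316
time_s: 57.9
tcp_pos: [0.5656, -0.0002, 0.0382]
ee_rot: [0.002, 0.663, 0.749, 0.003]
force: [13.0, 1.9, -9.9]
width: 0.0321
```

The bar is on its stop, with 13 N resisting. I'll back off centred and lift away.

```bash
python3 -m crank '[[32,0,4,0,0,0,0],[32,0,5,0,0,0,0],[32,0,5,0,0,0,0],[32,0,5,-30,0,0,0],[32,0,5,-70,0,0,0],[32,0,5,-110,0,0,0],[32,0,5,-150,0,0,0],[32,0,5,-150,0,0,0]]'; python3 -c "
from h import *
go(400,-250,230,97.2)"
```

```text
time_s: 58.7
tcp_pos: [0.5715, -0.0003, 0.1962]
ee_rot: [0.005, 0.663, 0.749, 0.004]
force: [0.4, -0.5, 0.7]
width: 0.032
at [ 5.715e+02 -3.000e-01  1.962e+02] w 32.0 t 58.7 ROW [-227.1, -200.2, -35.6] [0.69, 0.16, -0.21]
```

```bash
python3 -m crank '[[32,-35,-30,-35,0,0,0],[32,-70,-60,-35,0,0,0],[32,-105,-95,-35,0,0,0],[32,-140,-125,-35,0,0,0],[32,-175,-155,-35,0,0,0],[32,-210,-185,-35,0,0,0],[32,-227,-200,-35,0,0,0],[32,-227,-200,-35,0,0,0],[32,-227,-200,-35,0,0,0]]'; python3 -c "
from h import *
s=shot('top','t35');s=shot('side','s35');s=shot('wrist','w35')
crop('t35',180,150,130,120,6,2,'t35c')
crop('s35',170,130,200,150,4,1.5,'s35c')
cv2.imwrite('pics/t35.png',load('t35')['color'])
"
```

```text
time_s: 59.6
tcp_pos: [0.3966, -0.2494, 0.2226]
ee_rot: [-0.001, 0.663, 0.748, 0.0]
force: [-0.4, -0.8, -0.2]
width: 0.0322
```

View pics/t35c.png

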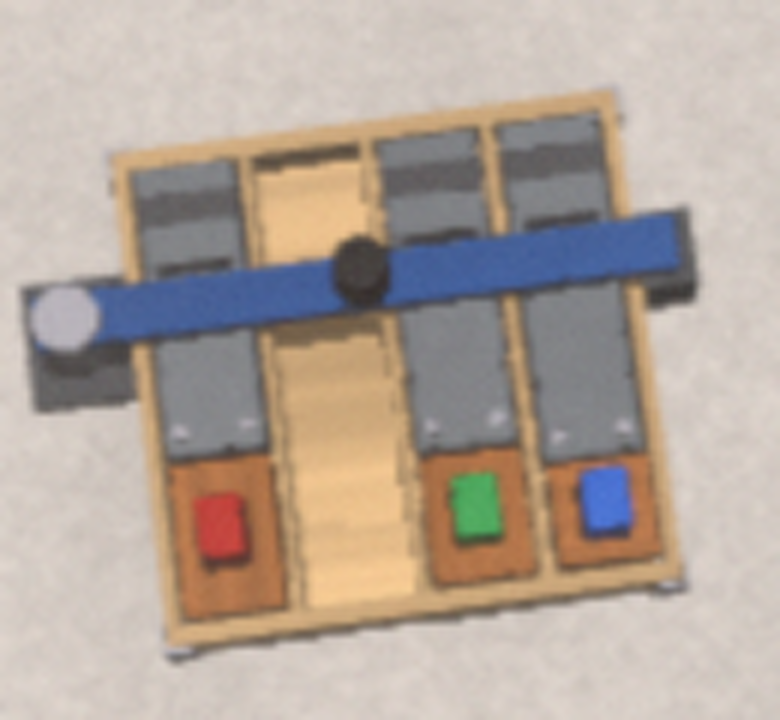

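View pics/s35c.png

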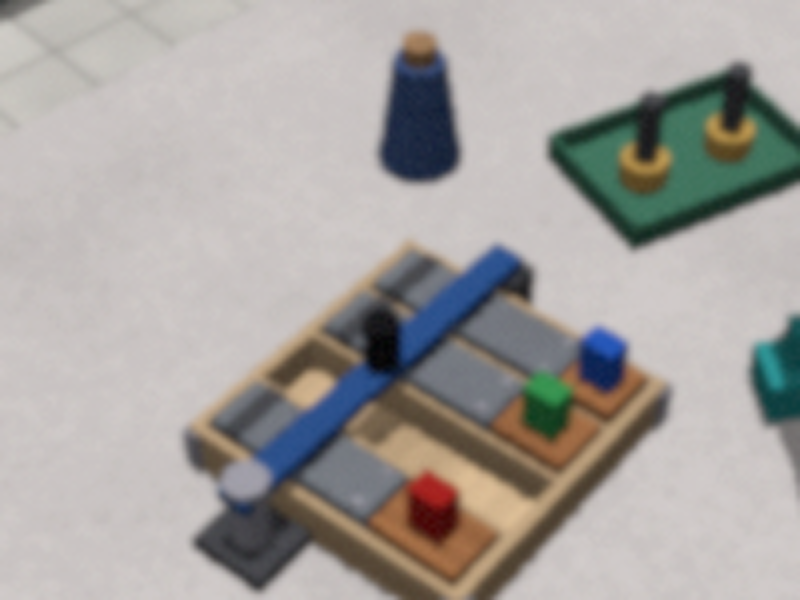

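View pics/t35.png

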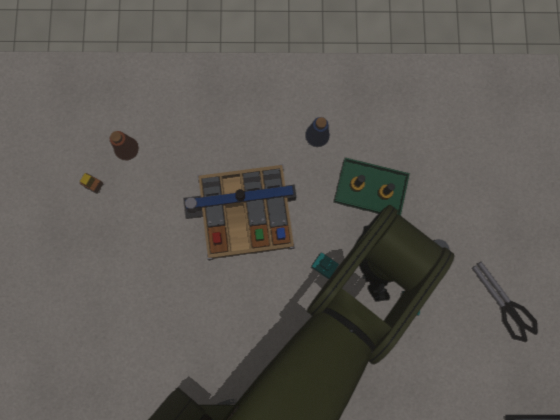

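```bash
python3 -c "
from h import *
t=load('t35');g=lambda a,b:(180+(a-3)/6,150+(b-3)/6)
k=onz(t,*g(360,262),.089)*1000;e0=onz(t,*g(683,240),.055)*1000;e1=onz(t,*g(105,316),.055)*1000
d=e0-e1;print(incase(k),np.degrees(np.arctan2(d[1],d[0]))+90-YAW)
for n,a,b in [('u1',190,455+3),('u3',470,447),('u4',590,455),('u1f',185,163),('u3f',427,135),('u4f',545,118)]: print(n,incase(onz(t,*g(a,b),.04)*1000).round(1))
print(ticket.hand_in())"
```

```text
[30.74323159  9.04637456] 0.6547377475223639
u1 [-27.4  83.8]
u3 [-36.3 -23.6]
u4 [-45.  -69.2]
u1f [88.8 73.5]
u3f [ 88.5 -21.7]
u4f [ 89.7 -68.5]
the job is handed in; nothing more can be done
None
```

I finished the job and handed it in at about 60 s of robot time; no verdict came back.

**What I did:**
- I put both weights upright in the green tray.
- I fitted the blocking pieces: red in lane 1 (116 mm unit), green in lane 3 (126 mm unit) and blue in lane 4 (136 mm unit). All three sit down on the lane floor with their tops flush. Lane 2 was empty, and the yellow block was left as the spare.
- Only after that I swung the bar to its stop, where it resisted with about 13 N.

**Last checks, from the pictures before handing in:**
- The units' far ends measured at x ≈ +89 mm, against the lane ends at +90.
- The bar measured 0.65° off shut and its knob at case (31, 9) mm, where (30, 7) was expected. Both are within what the cameras can resolve.
- Both weights stand in the tray, and the cones stand where they were. I never went near the pin jar; the arm half hid it in the last picture. The turquoise look-alikes were not handled, but I did not re-measure them.

**What went wrong or disagreed:**
- **Tool length:** touching the table showed the fingertips end 25 mm short of the reported tool point. Because of this, my first grasp of weight2 missed, and the green block slipped out and toppled. I tipped it upright again, and every later grasp allowed for the 25 mm.
- **Yellow block:** it was knocked aside during the run while the robot was away from it.

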